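# Put a pile of returned machine parts back into stock

## Task

Take the pile of returned parts apart from the top down, one part at a time: bush, nut, collar, plate. Put each part into the cardboard box that holds stock of its own kind, in the middle of that box's empty front bay: the bush standing on its flange, the nut and the collar flat, and the plate flat and square with the box. Leave all four resting there on the floor of their boxes.

Things in the scene. Friction and masses are not known exactly. Their poses are not given: they have to be found in the camera images.
- bush: Brass flanged bush, top of the pile, standing on its flange: flange 32 mm diameter x 6 mm high, above it a tube 20 mm in diameter, total height 45 mm, bore 12 mm; 0.1 kg. Origin: centre of the underside of the flange; z is its axis, up.
- nut: Large dark steel hexagon nut, second from the top: 41 mm across flats, 47 mm across corners, 22 mm high, bore 24 mm; 0.16 kg. Origin: centre of its underside; z its axis, up; its y axis is square to one pair of flats, its x axis points to a corner (other flats every 60 degrees).
- collar: Bright steel shaft collar (thick plain ring), third from the top: 60 mm diameter, 24 mm high, bore 28 mm; 0.36 kg. Origin: centre of its underside; z its axis, up.
- plate: Dark steel mounting plate at the bottom of the pile, on the table: 125 mm long (x) x 62 wide (y) x 12 thick, a 13 mm hole near each end; 0.62 kg. Origin: centre of its underside; x along its length, z up. From the bottom up: plate, collar, nut, bush, tops at 12, 36, 58, 103 mm, loose, each within 3 mm of centre.
- box_bushes: Fixed open cardboard box for bushes, 193 x 136 mm. Empty front bay (mm: x -59 to 59, y -65 to 65), floor 3 mm thick; behind a divider 34 high, a 64 deep bay of fixed stock: standing brass bushes. Walls 3: front 30 high, sides 34, stock end 48 (stock to 52). Origin: on the table under the middle of the EMPTY bay; x towards the stock, y along the width, z up.
- box_nuts: Fixed open cardboard box for nuts, 193 x 136 mm. Empty front bay (mm: x -59 to 59, y -65 to 65), floor 3 mm thick; behind a divider 34 high, a 64 deep bay of fixed stock: hexagon nuts. Walls 3: front 30 high, sides 34, stock end 48 (stock to 52). Origin: on the table under the middle of the EMPTY bay; x towards the stock, y along the width, z up.
- box_collars: Fixed open cardboard box for collars, 193 x 136 mm. Empty front bay (mm: x -59 to 59, y -65 to 65), floor 3 mm thick; behind a divider 34 high, a 64 deep bay of fixed stock: bright collars. Walls 3: front 30 high, sides 34, stock end 48 (stock to 52). Origin: on the table under the middle of the EMPTY bay; x towards the stock, y along the width, z up.
- box_plates: Fixed open cardboard box for plates, 193 x 156 mm. Empty front bay (mm: x -59 to 59, y -75 to 75), floor 3 mm thick; behind a divider 34 high, a 64 deep bay of fixed stock: dark plates, long side along y. Walls 3: front 30 high, sides 34, stock end 48 (stock to 52). Origin: on the table under the middle of the EMPTY bay; x towards the stock, y along the width, z up.
Things that resemble listed ones, but are neither listed nor needed, are in the scene too. What is meant by the plate is not red, and is the smaller of those in its own colour.

How it is judged:
By the outcome, as a careful person would: the job done as asked, in the order asked, and still so for the second after the job is handed in, with the robot touching nothing.
It also fails if it takes over 134 s, if anything falls off the work surface, if the arm or the gripper's body presses on something with over 40 N, if the wrist force passes 120 N, or if a joint passes its speed limit or range.

## Robot

A 6-joint arm with a two-finger parallel gripper is mounted at the origin on the work surface. World frame = base frame: x ahead of the robot, y to its left, z up, the work surface at z = 0. Lengths are in m, angles in rad, forces in N, time in s.
With the tool pointing down it reaches from about 0.35 to 0.775 m from the base axis. Payload 7.3 kg.
Tool frame: the origin (TCP) lies midway between the tips of the shut fingers; the grasp point (between the pads) lies env.hold_point_z behind it (env.hold_point_z is the distance from the TCP to the grasp point, in m); z points along the fingers, y is the direction in which the jaws open and shut (so a half turn about z gives the same grasp; the last joint's range is limited). The gripper opens to 92 mm and grips with 3 to 60 N. Pads are 19 mm wide; open, the fingers measure 130 mm over their backs; the gripper's body (75 mm by 190 mm) begins 47 mm behind the grasp point.
Start: joints at [0.968, 0.342, 1.524, -0, 1.275, -0.146], TCP at [0.232, 0.471, 0.227] pointing down, gripper open.
Joint ranges: [-2.53, 2.53], [-0.77, 2.02], [0.04, 2.7], [-1, 4.14], [0.28, 2.66], [-3.11, 3.11]. Speed limits (rad/s): [2.57, 2.57, 3.14, 3.14, 3.14, 3.14].

## Interface

Orientations are given as a 3x3 rotation matrix whose columns are the frame's x, y, z axes.
In Python, from bench import env, capture, order, spotter gives the robot as it stands. The module is installed in compiled form; this text tells all that it offers.
- The arm moves only by the shell command python3 -m inch 'ROWS' [FORCE]. ROWS is JSON, a list of rows, each an object of numbers: "tx", "ty", "tz": the shift along the tool's x, y, z in m; "ax", "ay", "az": the turn, a rotation vector about the tool's x, y, z in degrees; "jaw": the closure, from 0 (fully open) to 1 (shut). In form: [{"tx": .., "ty": .., "tz": .., "ax": .., "ay": .., "az": .., "jaw": ..}, ...]. A call has 1 to 8 rows; each row is the pose to reach, as a shift and turn from the pose measured when the call began, along the tool's axes at that moment; what a row does not reach only later rows make up. A row lasts 1/10 s, in which the tool goes at most 50 mm and 8.59 degrees, less where a joint would pass 70% of its speed; a pose out of reach is approached as far as the arm can. A call with a gripper value outside its range is refused whole. The fingers move at their own pace and stop on an object; FORCE is the grip in N (left out, the last holds). Time passes only in rows, so rows that repeat a pose let the fingers close. It gives the time, the measured TCP pose, the force and the opening at its end, in the units of the state.
- env.sense(): the state, without advancing time (a new reading comes with each control period).
- capture(name): name is "scene" or "top" or "wrist"; returns a dict with "img" (420x560x3 uint8, red, green, blue), "K" (3x3 intrinsics, pixels), "world_from_camera" (4x4, takes a point from camera to world coordinates); the wrist camera has in their place "tool_from_camera" (4x4, takes a point from camera to tool coordinates, whose origin is the TCP and whose axes are the flange's). Camera axes: x right, y down, z forward; pixel columns grow to the right and rows downward; lengths in m; the calibration is good to about 2 mm. A picture is of the moment at which its call begins: read the wrist's pose just before it. There is no depth.
- order.close_job(): hands the job in, once; it reports no verdict.
Trained networks look in a picture, given as the dict that the camera call returned (one of the last four; its "shot" number tells which), for a name from the list of things; names that differ only in an ending like _2 or _b are one class to them, and where a whole thing is asked for, a point or a joint stands for the part that bears it (a point fixed in the world has none). Each returns a list of dicts, best first, with "score" (0 to 1); they miss things now and then, are a little off and sometimes report something else, mostly with a low value. They report only what shows in the picture. A call takes as long as a camera call. They do not tell look-alikes from the thing itself.
- spotter.boxes_of(picture, label): "position" ([column, row] in pixels, amid what is visible of it).
- spotter.landmark_of(picture, label): "position" ([column, row] in pixels: a listed point, or the origin of a listed thing).
The state is a dict: "t": time; "joints": joint angles; "dq": joint speeds; "joint_torque": joint torques, N m; "ee_pos": TCP position; "orientation": TCP orientation; "wrist_force": force on the tool from outside, world axes, zero at the start; "ft_torque": the same for the moment, N m; "grip_width": opening from 0.0 (shut) to 1.0 (fully open).
Only numpy, scipy, OpenCV 4.12 (cv2) and the standard library are available. Lean on these libraries where they do the work, as an engineer would, in place of code of your own. Each camera call takes 0.05 s, during which the arm holds its last target.

## Working session

There is one attempt and no reset: what is moved stays moved. The work goes in short steps, Python scripts to look and compute and a shell command to move; the robot and the scene stay as the last step left them, time stands still between calls to the robot, and variables do not carry over. Pictures are saved under pics/ and viewed, and the job is handed in when it is done.

```bash
mkdir -p pics; ls
cat > h.py <<'E'
import numpy as np, cv2
from bench import env, capture, order, spotter
def save(p,n,crop=None,s=1):
    im=p["img"][:,:,::-1]
    if crop: im=im[crop[1]:crop[3],crop[0]:crop[2]]
    if s!=1: im=cv2.resize(im,None,fx=s,fy=s,interpolation=cv2.INTER_CUBIC)
    cv2.imwrite("pics/"+n+".png",im)
def w_from_c(p,st=None):
    if "world_from_camera" in p: return np.array(p["world_from_camera"])
    T=np.eye(4);T[:3,:3]=np.array(st["orientation"]);T[:3,3]=st["ee_pos"]
    return T@np.array(p["tool_from_camera"])
def px2w(p,uv,z,st=None):
    T=w_from_c(p,st);d=T[:3,:3]@np.linalg.inv(p["K"])@np.array([uv[0],uv[1],1.]);o=T[:3,3]
    return o+d*(z-o[2])/d[2]
def w2px(p,X,st=None):
    T=np.linalg.inv(w_from_c(p,st));c=T[:3,:3]@np.array(X)+T[:3,3];q=np.array(p["K"])@c
    return q[:2]/q[2]
E
python3 - <<'E'
from h import *
st=env.sense();print(st["t"],st["ee_pos"],np.round(st["orientation"],3),st["grip_width"],env.hold_point_z)
for n in("scene","top","wrist"):
    p=capture(n);save(p,n+"0")
    print(n,np.round(w_from_c(p,st),3).tolist(),np.array(p["K"]).tolist())
    for l in("bush","nut","collar","plate","box_bushes","box_nuts","box_collars","box_plates"):
        z={"bush":.058,"nut":.036,"collar":.012}.get(l,0)
        print(l,[(np.round(d["position"]).tolist(),round(d["score"],2),np.round(px2w(p,d["position"],z,st)[:2],3).tolist()) for d in spotter.landmark_of(p,l)[:4]])
E
```

```text
pics
0.0 [0.23130777 0.47083852 0.22604014] [[-0.897  0.441 -0.001]
 [ 0.441  0.897 -0.001]
 [ 0.    -0.002 -1.   ]] 0.9976541191333079 0.0188
scene [[0.743, 0.37, -0.558, 0.957], [0.669, -0.392, 0.631, -0.548], [0.015, -0.842, -0.539, 0.54], [0.0, 0.0, 0.0, 1.0]] [[432.52813464302926, 0.0, 287.8586278989606], [0.0, 432.52813464302926, 208.77293371053426], [0.0, 0.0, 1.0]]
bush [([276.0, 206.0], 0.73, [0.432, 0.007])]
nut [([278.0, 210.0], 0.61, [0.425, 0.023])]
collar []
plate [([95.0, 255.0], 0.68, [0.237, -0.301]), ([279.0, 225.0], 0.6, [0.428, 0.022]), ([283.0, 164.0], 0.59, [0.238, 0.242]), ([165.0, 295.0], 0.36, [0.431, -0.273])]
box_bushes [([320.0, 337.0], 0.67, [0.688, -0.161])]
box_nuts [([413.0, 247.0], 0.95, [0.682, 0.152])]
box_collars [([162.0, 295.0], 0.8, [0.426, -0.276])]
box_plates [([274.0, 222.0], 0.72, [0.414, 0.022])]
top [[-0.002, -0.992, 0.13, 0.318], [-1.0, -0.001, -0.022, 0.007], [0.022, -0.13, -0.991, 1.037], [0.0, 0.0, 0.0, 1.0]] [[425.48082519966727, 0.0, 279.8996606653581], [0.0, 425.48082519966727, 205.66669518116692], [0.0, 0.0, 1.0]]
bush [([266.0, 21
[... 270 characters left out ...]
 [0.43, 0.017])]
box_bushes [([336.0, 117.0], 0.76, [0.681, -0.16]), ([270.0, 216.0], 0.21, [0.428, 0.008])]
box_nuts [([159.0, 211.0], 0.47, [0.44, 0.279])]
box_collars [([383.0, 215.0], 0.75, [0.431, -0.269]), ([158.0, 212.0], 0.38, [0.437, 0.283])]
box_plates [([157.0, 213.0], 0.72, [0.435, 0.283])]
wrist [[0.441, 0.853, 0.277, 0.155], [0.897, -0.419, -0.138, 0.508], [-0.001, 0.31, -0.951, 0.385], [0.0, 0.0, 0.0, 1.0]] [[373.39004183094494, 0.0, 280.5025777151867], [0.0, 373.39004183094494, 211.6820989296556], [0.0, 0.0, 1.0]]
bush []
nut []
collar []
plate [([107.0, 269.0], 0.82, [0.241, 0.244])]
box_bushes []
box_nuts []
box_collars []
box_plates [([218.0, 384.0], 0.58, [0.439, 0.279])]
```

View pics/scene0.png

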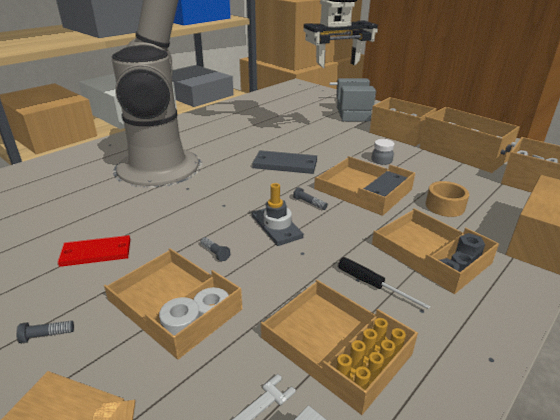

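View pics/top0.png

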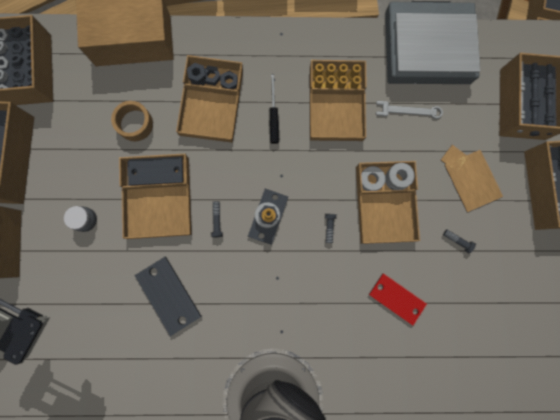

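View pics/wrist0.png

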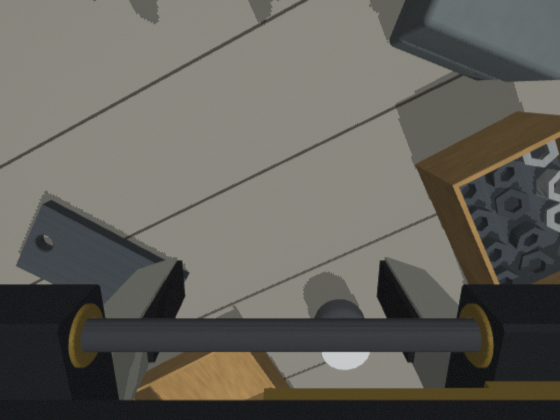

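The top view shows the pile at (268,215). The boxes are at (338,100) bushes, (210,98) nuts, (388,203) collars and (156,197) plates. Plate candidates are the big dark plate at (168,297), the red one at (397,300), and the small dark one under the pile at (268,217). The last fits, being not red and the smaller of the dark ones. I'll confirm it in an enlarged crop.

Run:
```python
from h import *
p=capture("top")
save(p,"pile1",(218,170,318,260),6)
im=p["img"]
save(p,"bx1",(110,40,270,250),2.8); save(p,"bx2",(300,50,430,250),2.9)
```

```text
(no output)
```

View pics/pile1.png

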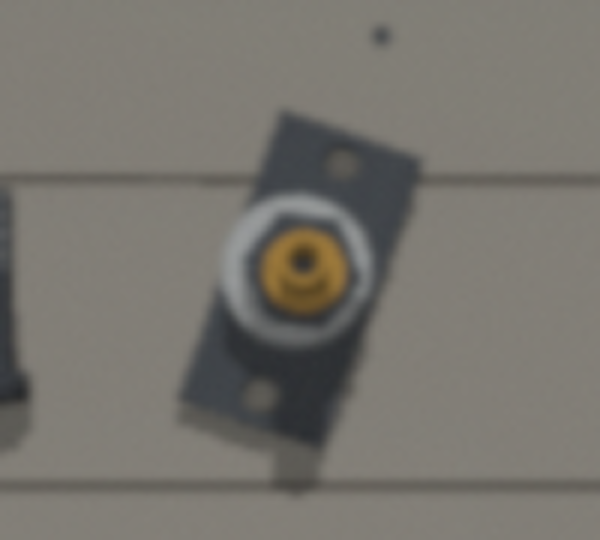

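View pics/bx1.png

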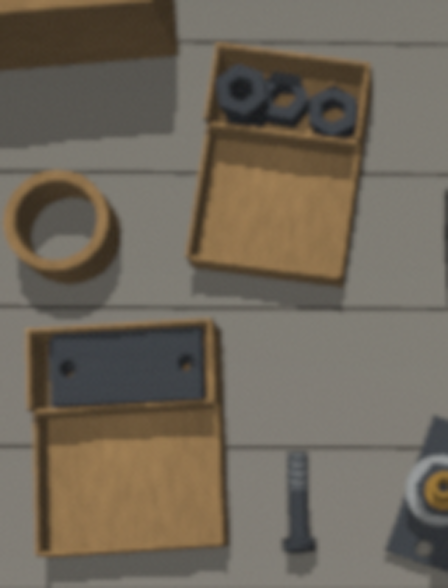

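View pics/bx2.png

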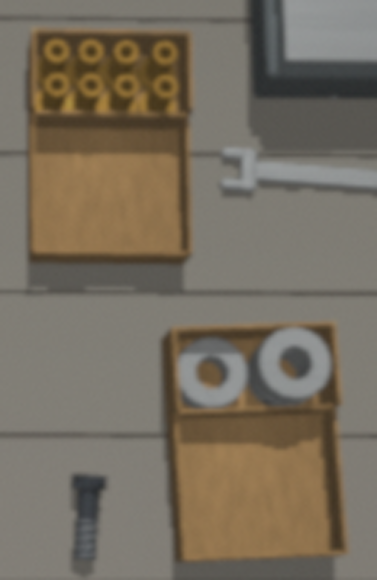

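The crop confirms it: the small dark plate lies under the ring, nut and bush, about 62x125 and turned roughly 20°. Next I'll fit the poses from corner pixels.

```bash
cat > fit.py <<'E'
from h import *
from scipy.optimize import least_squares
def fit(p,loc,px,x0,st=None):
    loc=np.array(loc,float);px=np.array(px,float)
    def W(q):
        c,s=np.cos(q[2]),np.sin(q[2]);return np.c_[q[0]+c*loc[:,0]-s*loc[:,1],q[1]+s*loc[:,0]+c*loc[:,1],loc[:,2]]
    f=lambda q:np.ravel([w2px(p,X,st) for X in W(q)]-px)
    r=least_squares(f,x0);return r.x,f(r.x)
def boxloc(h): return [[-.062,h,.03],[-.062,-h,.03],[.131,h,.048],[.131,-h,.048]]
E
cat > a.py <<'E'
from fit import *
p=capture("top")
A=lambda l:[(x/2.8+110,y/2.8+40) for x,y in l]
B=lambda l:[(x/2.9+300,y/2.9+50) for x,y in l]
bx={"nuts":(A([(190,264),(343,281),(217,44),(369,65)]),.068),"plates":(A([(38,554),(227,546),(27,328),(213,320)]),.078),
"bushes":(B([(30,256),(187,258),(32,30),(191,33)]),.068),"collars":(B([(177,560),(346,552),(169,327),(336,322)]),.068)}
big=cv2.resize(p["img"][:,:,::-1],None,fx=2,fy=2)[80:560,160:860].copy()
def dr(X): 
    u=w2px(p,X)*2+1-np.array([160,80]); return tuple(int(v) for v in u)
for k,(px,h) in bx.items():
    q,r=fit(p,boxloc(h),px,[.5,0,0]);print(k,np.round(q[:2],4),np.degrees(q[2]).round(2),np.round(r,1))
    c,s=np.cos(q[2]),np.sin(q[2])
    R=lambda x,y,z:[q[0]+c*x-s*y,q[1]+s*x+c*y,z]
    for cs in ([(-.059,h-.003,.003),(-.059,-h+.003,.003),(.059,-h+.003,.003),(.059,h-.003,.003)],[(.059,h,.034),(.059,-h,.034)]):
        cv2.polylines(big,[np.array([dr(R(*v)) for v in cs])],True,(0,255,0),1)
    cv2.circle(big,dr(R(0,0,.003)),3,(0,0,255),1)
C=[(x/6+218,y/6+170) for x,y in [(282,110),(422,160),(325,447),(178,400)]]
q,r=fit(p,[[.0625,.031,.012],[.0625,-.031,.012],[-.0625,-.031,.012],[-.0625,.031,.012]],C,[.43,.01,0]);print("plate",np.round(q[:2],4),np.degrees(q[2]),np.round(r,1))
for n,u,z in [("bushtop",(302,262),.103),("flange",(305,272),.064),("collar",(297,270),.036)]:
    print(n,px2w(p,(u[0]/6+218,u[1]/6+170),z).round(4))
cv2.imwrite("pics/ov.png",big)
E
python3 a.py
```

```text
nuts [0.6778 0.1591] -6.66 [-0.7 -0.1  0.4  0.4 -0.4  0.3  0.6 -0.6]
plates [0.4367 0.277 ] 3.33 [ 0.   1.1 -0.6  0.1  0.3 -0.3  0.3 -1. ]
bushes [ 0.6764 -0.1575] -0.87 [-0.6  0.   0.8  0.4 -0.2 -0.4  0.  -0.1]
collars [ 0.4238 -0.2754] 1.9 [ 0.9  0.3 -0.6  1.1  0.4 -0.8 -0.7 -0.7]
plate [0.4257 0.0124] -18.94887448194285 [-0.3 -0.2  0.4 -0.3 -0.1  0.5 -0.  -0. ]
bushtop [0.4221 0.012  0.103 ]
flange [0.4226 0.011  0.064 ]
collar [0.4264 0.0143 0.036 ]
```

View pics/ov.png

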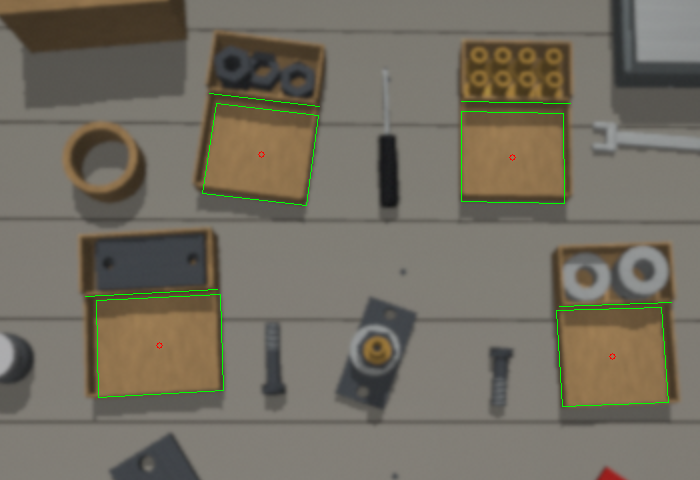

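```bash
cat > go.py <<'E'
import sys
from h import *
from scipy.spatial.transform import Rotation as Ro
# usage: go.py x y z jawangle(deg)  -> row numbers
st=env.sense();R=np.array(st["orientation"]);P=np.array(st["ee_pos"])
t=[float(v) for v in sys.argv[1:]]
d=R.T@(np.array(t[:3])-P)
a=np.radians(t[3]);y=np.array([np.cos(a),np.sin(a),0]);z=np.array([0,0,-1.]);x=np.cross(y,z)
rv=np.degrees(Ro.from_matrix(R.T@np.c_[x,y,z]).as_rotvec())
print("t %.2f pos %s jaw %.3f F %s j %s ang %.1f"%(st["t"],P.round(4),st["grip_width"],np.round(st["wrist_force"],1),np.round(st["joints"],2),np.degrees(np.arctan2(R[1,1],R[0,1]))))
print('"tx":%.4f,"ty":%.4f,"tz":%.4f,"ax":%.1f,"ay":%.1f,"az":%.1f'%(*d,*rv), "rows~%.0f"%max(np.linalg.norm(d)/.05,np.linalg.norm(rv)/8.59))
E
python3 go.py .48 -.008 .226 71
```

```text
t 1.45 pos [0.2315 0.4712 0.2267] jaw 0.999 F [1.  0.6 0.5] j [ 0.97  0.34  1.52 -0.    1.28 -0.15] ang 63.8
"tx":-0.4343,"ty":-0.3205,"tz":0.0007,"ax":0.0,"ay":0.0,"az":-7.2 rows~11
```

```bash
python3 -m inch '[{"tx":-0.434,"ty":-0.32,"tz":0,"az":-7.2,"jaw":0.4},{"tx":-0.434,"ty":-0.32,"tz":0,"az":-7.2,"jaw":0.4},{"tx":-0.434,"ty":-0.32,"tz":0,"az":-7.2,"jaw":0.4},{"tx":-0.434,"ty":-0.32,"tz":0,"az":-7.2,"jaw":0.4},{"tx":-0.434,"ty":-0.32,"tz":0,"az":-7.2,"jaw":0.4},{"tx":-0.434,"ty":-0.32,"tz":0,"az":-7.2,"jaw":0.4},{"tx":-0.434,"ty":-0.32,"tz":0,"az":-7.2,"jaw":0.4},{"tx":-0.434,"ty":-0.32,"tz":0,"az":-7.2,"jaw":0.4}]' 20; python3 go.py .48 -.008 .226 71
```

```text
t 1.45 pos [0.2315 0.4712 0.2267] jaw 0.999 F [1.  0.6 0.5] j [ 0.97  0.34  1.52 -0.    1.28 -0.15] ang 63.8
"tx":-0.4343,"ty":-0.3205,"tz":0.0007,"ax":0.0,"ay":0.0,"az":-7.2 rows~11$[0]: bad value
```

```bash
python3 -m inch '[{"tx":-0.434,"ty":-0.32,"tz":0.0,"ax":0.0,"ay":0.0,"az":-7.2,"jaw":0.4},{"tx":-0.434,"ty":-0.32,"tz":0.0,"ax":0.0,"ay":0.0,"az":-7.2,"jaw":0.4},{"tx":-0.434,"ty":-0.32,"tz":0.0,"ax":0.0,"ay":0.0,"az":-7.2,"jaw":0.4},{"tx":-0.434,"ty":-0.32,"tz":0.0,"ax":0.0,"ay":0.0,"az":-7.2,"jaw":0.4},{"tx":-0.434,"ty":-0.32,"tz":0.0,"ax":0.0,"ay":0.0,"az":-7.2,"jaw":0.4},{"tx":-0.434,"ty":-0.32,"tz":0.0,"ax":0.0,"ay":0.0,"az":-7.2,"jaw":0.4},{"tx":-0.434,"ty":-0.32,"tz":0.0,"ax":0.0,"ay":0.0,"az":-7.2,"jaw":0.4},{"tx":-0.434,"ty":-0.32,"tz":0.0,"ax":0.0,"ay":0.0,"az":-7.2,"jaw":0.4}]' 20; python3 go.py .48 -.008 .226 71
```

```text
t: 2.25
ee_pos: [0.4164, 0.1142, 0.227]
orientation: [[-0.946, 0.325, 0.001], [0.325, 0.946, 0.0], [-0.001, 0.001, -1.0]]
wrist_force: [0.4, 0.9, 0.4]
grip_width: 0.6
t 2.25 pos [0.4164 0.1142 0.227 ] jaw 0.600 F [0.4 0.9 0.4] j [ 0.09  0.17  1.76  0.    1.21 -1.15] ang 71.0
"tx":-0.0999,"ty":-0.0949,"tz":0.0011,"ax":0.0,"ay":0.0,"az":0.0 rows~3
```

```bash
python3 -m inch '[{"tx":-0.1,"ty":-0.095,"tz":0.0,"ax":0.0,"ay":0.0,"az":0.0,"jaw":0.4},{"tx":-0.1,"ty":-0.095,"tz":0.0,"ax":0.0,"ay":0.0,"az":0.0,"jaw":0.4},{"tx":-0.1,"ty":-0.095,"tz":0.0,"ax":0.0,"ay":0.0,"az":0.0,"jaw":0.4},{"tx":-0.1,"ty":-0.095,"tz":0.0,"ax":0.0,"ay":0.0,"az":0.0,"jaw":0.4},{"tx":-0.1,"ty":-0.095,"tz":0.0,"ax":0.0,"ay":0.0,"az":0.0,"jaw":0.4}]' 20
cat > v.py <<'E'
import sys
from h import *
st=env.sense();p=capture("wrist");save(p,sys.argv[1])
for l,z in (("bush",.058),("nut",.036),("collar",.012),("plate",0)):
    for f in (spotter.landmark_of,):
        print(l,[(np.round(d["position"]).tolist(),round(d["score"],2),np.round(px2w(p,d["position"],z,st)[:2],4).tolist()) for d in f(p,l)[:3]])
E
python3 v.py w1; python3 go.py .42 .012 .226 71
```

```text
t: 2.75
ee_pos: [0.4799, -0.0086, 0.2268]
orientation: [[-0.945, 0.327, 0.0], [0.327, 0.945, 0.001], [0.0, 0.001, -1.0]]
wrist_force: [-0.1, 0.3, 0.3]
grip_width: 0.602
bush [([282.0, 124.0], 0.95, [0.426, 0.0116])]
nut []
collar []
plate [([286.0, 121.0], 0.81, [0.4291, 0.015])]
t 3.00 pos [ 0.4797 -0.0069  0.2273] jaw 0.602 F [ 0.1  0.5 -0.1] j [-0.17  0.26  1.64  0.    1.24 -1.42] ang 71.1
"tx":0.0626,"ty":-0.0014,"tz":0.0012,"ax":0.0,"ay":0.1,"az":0.1 rows~1
```

View pics/w1.png

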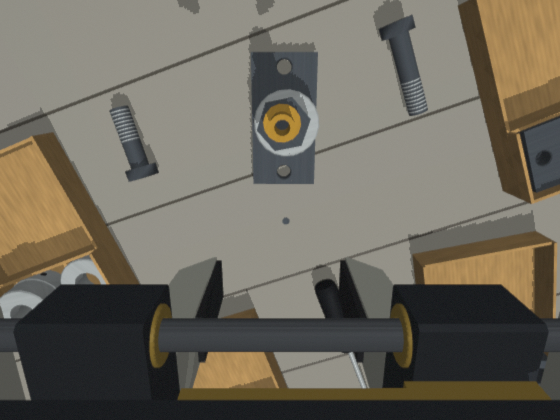

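Run:
```python
from h import *
st=env.sense();p=capture("wrist");save(p,"w1c",(240,70,330,145),8)
print(st["ee_pos"])
```

```text
[ 0.47971663 -0.00688796  0.22728843]
```

View pics/w1c.png

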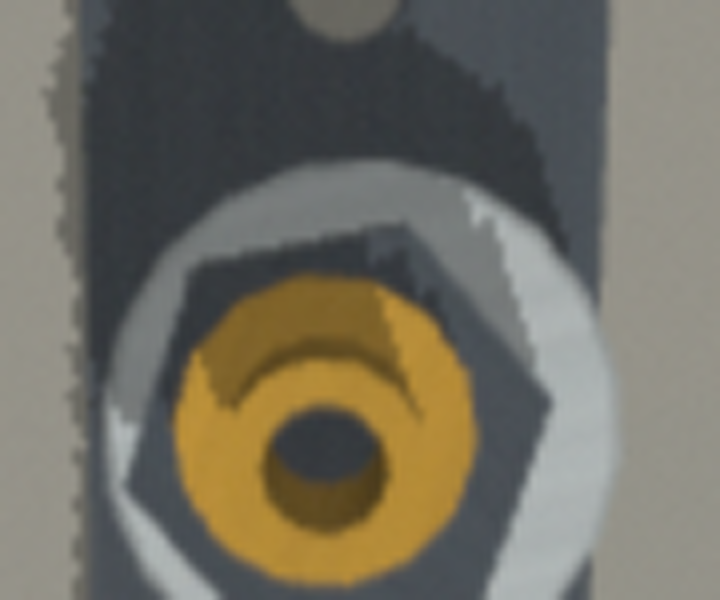

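Run:
```python
from fit import *
st=env.sense();p=capture("wrist")
T=lambda u:(u[0]/8+240,u[1]/8+70)
print("bush bore top",px2w(p,T((325,468)),.103,st).round(4),"flange",px2w(p,T((325,428)),.064,st).round(4))
print("collar",px2w(p,T((360,410)),.036,st).round(4))
r=.041/np.sqrt(3)
loc=[[r*np.cos(k*np.pi/3),r*np.sin(k*np.pi/3),.058] for k in range(4)]
px=[T(u) for u in [(128,485),(190,265),(405,222),(550,402)]]
for a0 in (0,1,2,3,-1,-2,-3):
  for L in (loc,loc[::-1]):
    q,e=fit(p,L,px,[.425,.012,a0],st)
    if abs(e).max()<3: print("nut",q[:2].round(4),np.degrees(q[2])%60,abs(e).max())
```

```text
bush bore top [0.4251 0.0117 0.103 ] flange [0.4248 0.0119 0.064 ]
collar [0.4265 0.0156 0.036 ]
nut [0.427  0.0124] 22.199218181967467 0.8952740376565202
nut [0.427  0.0124] 22.19921682083549 0.8952744318746682
nut [0.427  0.0124] 22.199218269089556 0.8952740141087077
nut [0.427  0.0124] 22.199218273000056 0.8952740118397458
nut [0.427  0.0124] 22.19921817503561 0.8952740409507669
nut [0.427  0.0124] 22.199218634552835 0.8952739068861604
nut [0.427  0.0124] 22.199218365157435 0.8952739856294727
```

```bash
python3 go.py .4247 .0118 .0715 71
```

```text
t 3.10 pos [ 0.4799 -0.0072  0.2273] jaw 0.600 F [-0.2 -0.4  0.6] j [-0.18  0.26  1.64  0.    1.24 -1.42] ang 71.1
"tx":0.0585,"ty":0.0000,"tz":0.1557,"ax":0.0,"ay":0.1,"az":0.1 rows~3
```

```bash
python3 -m inch '[{"tx":0.0585,"ty":0.0,"tz":0.02,"ax":0.0,"ay":0.0,"az":0.0,"jaw":0.4},{"tx":0.0585,"ty":0.0,"tz":0.05,"ax":0.0,"ay":0.0,"az":0.0,"jaw":0.4},{"tx":0.0585,"ty":0.0,"tz":0.08,"ax":0.0,"ay":0.0,"az":0.0,"jaw":0.4},{"tx":0.0585,"ty":0.0,"tz":0.08,"ax":0.0,"ay":0.0,"az":0.0,"jaw":0.4},{"tx":0.0585,"ty":0.0,"tz":0.08,"ax":0.0,"ay":0.0,"az":0.0,"jaw":0.4}]' 20
python3 go.py .4247 .0118 .0715 71
python3 - <<'E'
from h import *
p=capture("wrist");save(p,"w2"); p=capture("scene");save(p,"s2",(200,120,360,260),4)
E
```

```text
t: 3.6
ee_pos: [0.425, 0.012, 0.1479]
orientation: [[-0.946, 0.323, 0.001], [0.323, 0.946, 0.0], [-0.001, 0.001, -1.0]]
wrist_force: [0.6, 0.3, 1.0]
grip_width: 0.599
t 3.60 pos [0.425  0.012  0.1479] jaw 0.599 F [0.6 0.3 1. ] j [-0.15  0.25  1.9   0.    0.99 -1.39] ang 71.1
"tx":0.0003,"ty":-0.0003,"tz":0.0764,"ax":0.0,"ay":0.1,"az":0.1 rows~2
```

View pics/w2.png

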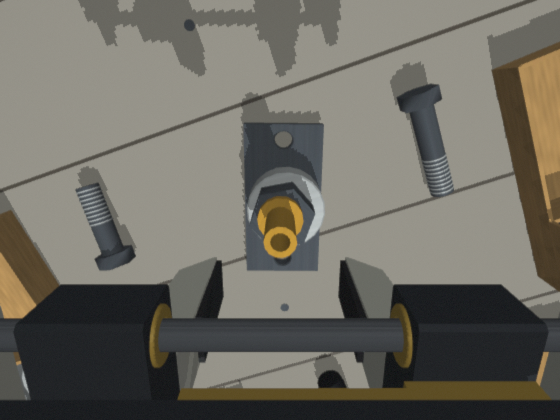

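View pics/s2.png

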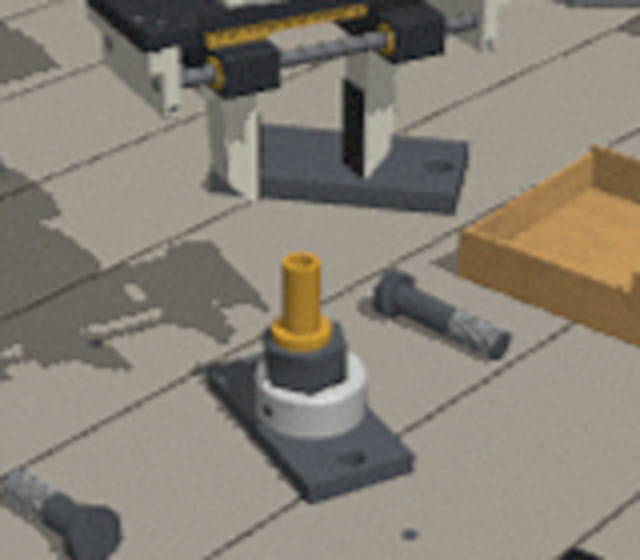

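Run:
```python
from fit import *
st=env.sense();P=np.array(st["ee_pos"])
p=capture("scene");print((w2px(p,P)-[200,120])*4, (w2px(p,[.4247,.0118,.103])-[200,120])*4)
p=capture("wrist");print(w2px(p,P,st),px2w(p,(280,241),.103,st),px2w(p,(280,217),.064,st))
```

```text
[299.34642569 179.76051044] [297.88452904 258.92235226]
[280.79939338 278.47256544] [0.42573496 0.01134556 0.103     ] [0.42430812 0.01184199 0.064     ]
```

```bash
python3 -m inch '[{"tx":0.0,"ty":0.0,"tz":0.025,"ax":0.0,"ay":0.0,"az":0.0,"jaw":0.4},{"tx":0.0,"ty":0.0,"tz":0.05,"ax":0.0,"ay":0.0,"az":0.0,"jaw":0.4},{"tx":0.0,"ty":0.0,"tz":0.076,"ax":0.0,"ay":0.0,"az":0.0,"jaw":0.4},{"tx":0.0,"ty":0.0,"tz":0.076,"ax":0.0,"ay":0.0,"az":0.0,"jaw":0.5},{"tx":0.0,"ty":0.0,"tz":0.076,"ax":0.0,"ay":0.0,"az":0.0,"jaw":0.7},{"tx":0.0,"ty":0.0,"tz":0.076,"ax":0.0,"ay":0.0,"az":0.0,"jaw":0.85},{"tx":0.0,"ty":0.0,"tz":0.076,"ax":0.0,"ay":0.0,"az":0.0,"jaw":0.85},{"tx":0.0,"ty":0.0,"tz":0.076,"ax":0.0,"ay":0.0,"az":0.0,"jaw":0.85}]' 20
python3 -m inch '[{"tx":0.0,"ty":0.0,"tz":-0.01,"ax":0.0,"ay":0.0,"az":0.0,"jaw":0.85},{"tx":0.0,"ty":0.0,"tz":-0.03,"ax":0.0,"ay":0.0,"az":0.0,"jaw":0.85},{"tx":0.0,"ty":0.0,"tz":-0.08,"ax":0.0,"ay":0.0,"az":0.0,"jaw":0.85},{"tx":0.0,"ty":0.0,"tz":-0.1,"ax":0.0,"ay":0.0,"az":0.0,"jaw":0.85},{"tx":0.0,"ty":0.0,"tz":-0.1,"ax":0.0,"ay":0.0,"az":0.0,"jaw":0.85}]' 20
python3 go.py .6764 -.1575 .15 0;python3 - <<'E'
from h import *
p=capture("scene");save(p,"s3",(200,100,360,240),4)
E
```

```text
t: 4.6
ee_pos: [0.4266, 0.0115, 0.0734]
orientation: [[-0.946, 0.323, 0.006], [0.323, 0.946, -0.0], [-0.006, 0.001, -1.0]]
wrist_force: [-0.2, -0.5, -0.2]
grip_width: 0.217
t: 5.1
ee_pos: [0.4279, 0.0113, 0.177]
orientation: [[-0.946, 0.323, 0.013], [0.323, 0.946, -0.002], [-0.013, 0.003, -1.0]]
wrist_force: [0.6, 0.5, -0.7]
grip_width: 0.212
t 5.10 pos [0.4279 0.0113 0.177 ] jaw 0.212 F [ 0.6  0.5 -0.7] j [-0.15  0.21  1.86  0.    1.06 -1.4 ] ang 71.1
"tx":-0.2894,"ty":-0.0795,"tz":0.0306,"ax":0.6,"ay":0.5,"az":71.1 rows~8
```

View pics/s3.png

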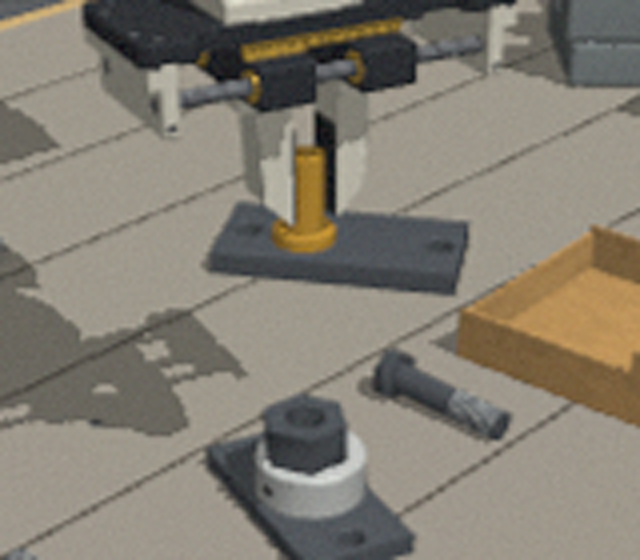

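```bash
python3 go.py .6764 -.1575 .165 89
```

```text
t 5.15 pos [0.4267 0.0115 0.175 ] jaw 0.208 F [-0.7 -0.8 -1.6] j [-0.15  0.21  1.86  0.    1.06 -1.4 ] ang 71.1
"tx":-0.2908,"ty":-0.0791,"tz":0.0125,"ax":0.0,"ay":0.5,"az":-17.9 rows~6
```

```bash
python3 -m inch '[{"tx":-0.04,"ty":-0.011,"tz":0.0,"ax":0.0,"ay":0.0,"az":-3.0,"jaw":0.85},{"tx":-0.08,"ty":-0.022,"tz":0.0,"ax":0.0,"ay":0.0,"az":-6.0,"jaw":0.85},{"tx":-0.12,"ty":-0.033,"tz":0.0,"ax":0.0,"ay":0.2,"az":-9.0,"jaw":0.85},{"tx":-0.16,"ty":-0.044,"tz":0.005,"ax":0.0,"ay":0.4,"az":-12.0,"jaw":0.85},{"tx":-0.2,"ty":-0.054,"tz":0.01,"ax":0.0,"ay":0.5,"az":-15.0,"jaw":0.85},{"tx":-0.24,"ty":-0.065,"tz":0.0125,"ax":0.0,"ay":0.5,"az":-17.9,"jaw":0.85},{"tx":-0.275,"ty":-0.075,"tz":0.0125,"ax":0.0,"ay":0.5,"az":-17.9,"jaw":0.85},{"tx":-0.291,"ty":-0.079,"tz":0.0125,"ax":0.0,"ay":0.5,"az":-17.9,"jaw":0.85}]' 20
python3 -m inch '[{"tx":-0.008,"ty":0.0,"tz":0.0,"ax":0.0,"ay":0.0,"az":0.0,"jaw":0.85},{"tx":-0.008,"ty":0.0,"tz":0.0,"ax":0.0,"ay":0.0,"az":0.0,"jaw":0.85}]' 20
python3 go.py .6764 -.1575 .10 89;  python3 - <<'E'
from h import *
p=capture("wrist");save(p,"w4");p=capture("top");save(p,"t4",(290,40,390,150),5)
E
```

```text
t: 5.95
ee_pos: [0.6774, -0.1592, 0.1618]
orientation: [[-1.0, 0.018, -0.002], [0.018, 1.0, 0.001], [0.002, 0.001, -1.0]]
wrist_force: [-0.1, -0.9, -0.8]
grip_width: 0.216
t: 6.15
ee_pos: [0.685, -0.1596, 0.1582]
orientation: [[-1.0, 0.019, -0.007], [0.019, 1.0, 0.003], [0.007, 0.003, -1.0]]
wrist_force: [-0.6, 0.1, -1.6]
grip_width: 0.213
t 6.15 pos [ 0.685  -0.1596  0.1582] jaw 0.213 F [-0.6  0.1 -1.6] j [-0.34  0.73  1.04  0.    1.37 -1.89] ang 88.9
"tx":0.0083,"ty":0.0018,"tz":0.0583,"ax":0.2,"ay":-0.4,"az":-0.1 rows~1
```

View pics/w4.png

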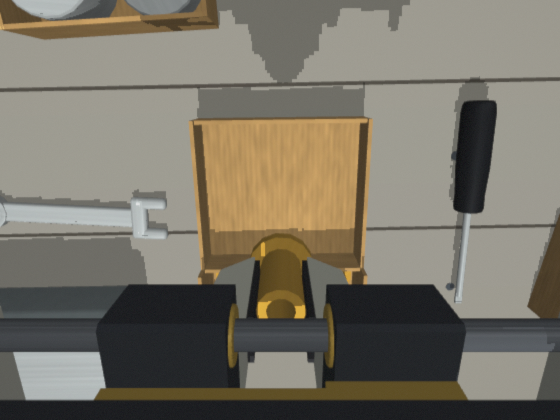

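View pics/t4.png

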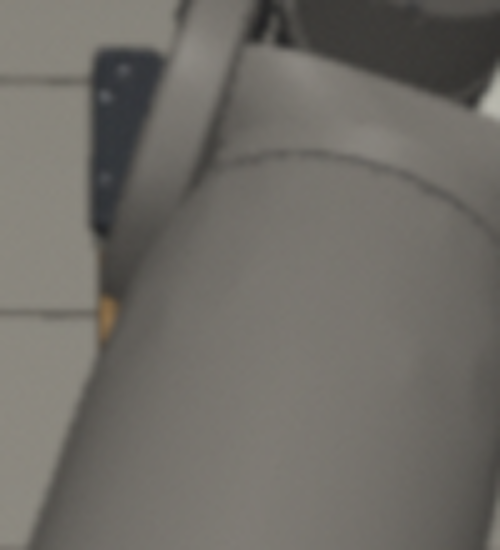

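Run:
```python
from fit import *
st=env.sense();p=capture("wrist");save(p,"w4c",(180,100,390,280),3.5)
print(st["ee_pos"])
for u in [(192.5,122),(370,119.5)]: print(px2w(p,u,.03,st).round(4))
q,e=fit(p,[[-.062,.068,.03],[-.062,-.068,.03]],[(370,119.5),(192.5,122)],[.68,-.16,0],st);print(q,e)
print(w2px(p,[.6764,-.1575,.003],st))
```

```text
[ 0.68443382 -0.15896927  0.15979333]
[ 0.6203 -0.2238  0.03  ]
[ 0.621  -0.0899  0.03  ]
[ 0.68274485 -0.15714884 -0.00501888] [ 1.40238701  0.08286338 -1.40163742  0.1182321 ]
[281.46304969 184.36072906]
```

View pics/w4c.png

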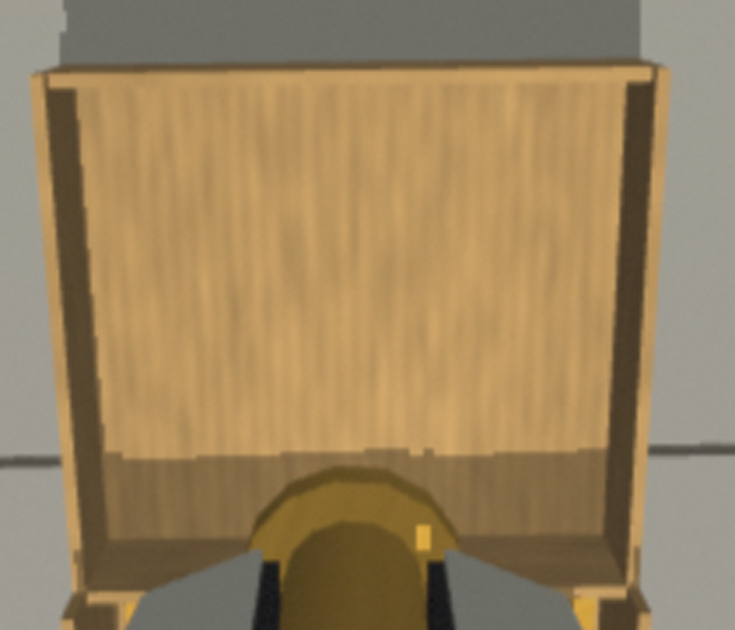

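```bash
python3 - <<'E'
from fit import *
st=env.sense();p=capture("wrist")
T=lambda u:(u[0]/3.5+180,u[1]/3.5+100)
px=[T((665,66)),T((35,73)),T((607,538)),T((107,541))]
q,e=fit(p,[[-.062,.068,.03],[-.062,-.068,.03],[.059,.065,.003],[.059,-.065,.003]],px,[.68,-.16,0],st);print(st["ee_pos"],q,np.degrees(q[2]),e.round(1))
E
python3 go.py .679 -.157 .10 89
```

```text
[ 0.68452843 -0.15888555  0.16058328] [ 0.6828811  -0.15800483 -0.00674175] -0.38627387367212085 [ 0.2  0.7  0.3  0.9 -1.4 -1.6  0.8 -0.8]
t 6.35 pos [ 0.6847 -0.1589  0.1612] jaw 0.217 F [-0.8 -0.  -1.7] j [-0.34  0.73  1.04  0.    1.37 -1.89] ang 89.0
"tx":0.0055,"ty":0.0017,"tz":0.0612,"ax":0.1,"ay":-0.2,"az":-0.0 rows~1
```

```bash
python3 -m inch '[{"tx":0.0017,"ty":0.0014,"tz":0.03,"ax":0.0,"ay":-0.2,"az":0.0,"jaw":0.85},{"tx":0.0017,"ty":0.0014,"tz":0.07,"ax":0.0,"ay":-0.2,"az":0.0,"jaw":0.85},{"tx":0.0017,"ty":0.0014,"tz":0.105,"ax":0.0,"ay":-0.2,"az":0.0,"jaw":0.85},{"tx":0.0017,"ty":0.0014,"tz":0.12,"ax":0.0,"ay":-0.2,"az":0.0,"jaw":0.85},{"tx":0.0017,"ty":0.0014,"tz":0.128,"ax":0.0,"ay":-0.2,"az":0.0,"jaw":0.85},{"tx":0.0017,"ty":0.0014,"tz":0.128,"ax":0.0,"ay":-0.2,"az":0.0,"jaw":0.85},{"tx":0.0017,"ty":0.0014,"tz":0.128,"ax":0.0,"ay":-0.2,"az":0.0,"jaw":0.85}]' 20
python3 go.py .683 -.1575 .019 89.2
```

```text
t: 7.05
ee_pos: [0.6837, -0.1576, 0.0353]
orientation: [[-1.0, 0.018, 0.003], [0.018, 1.0, 0.001], [-0.003, 0.001, -1.0]]
wrist_force: [0.6, -1.1, -1.0]
grip_width: 0.215
t 7.05 pos [ 0.6837 -0.1576  0.0353] jaw 0.215 F [ 0.6 -1.1 -1. ] j [-0.34  0.84  1.19  0.    1.11 -1.89] ang 89.0
"tx":0.0007,"ty":0.0001,"tz":0.0163,"ax":0.0,"ay":0.2,"az":-0.2 rows~0
```

```bash
python3 -m inch '[{"tx":0.0007,"ty":0.0,"tz":0.006,"ax":0.0,"ay":0.1,"az":0.0,"jaw":0.85},{"tx":0.0007,"ty":0.0,"tz":0.011,"ax":0.0,"ay":0.1,"az":0.0,"jaw":0.85},{"tx":0.0007,"ty":0.0,"tz":0.014,"ax":0.0,"ay":0.1,"az":0.0,"jaw":0.85},{"tx":0.0007,"ty":0.0,"tz":0.015,"ax":0.0,"ay":0.1,"az":0.0,"jaw":0.85},{"tx":0.0007,"ty":0.0,"tz":0.015,"ax":0.0,"ay":0.1,"az":0.0,"jaw":0.85}]' 20
python3 go.py .683 -.1575 .019 89.2
```

```text
t: 7.55
ee_pos: [0.6829, -0.1576, 0.02]
orientation: [[-1.0, 0.018, 0.001], [0.018, 1.0, 0.001], [-0.001, 0.001, -1.0]]
wrist_force: [0.5, -0.3, -0.5]
grip_width: 0.214
t 7.55 pos [ 0.6829 -0.1576  0.02  ] jaw 0.214 F [ 0.5 -0.3 -0.5] j [-0.34  0.85  1.2   0.    1.09 -1.89] ang 89.0
"tx":-0.0001,"ty":0.0001,"tz":0.0010,"ax":0.0,"ay":0.0,"az":-0.2 rows~0
```

Run:
```python
from h import *
p=capture("scene");save(p,"s5",(240,260,430,400),4)
```

```text
(no output)
```

View pics/s5.png

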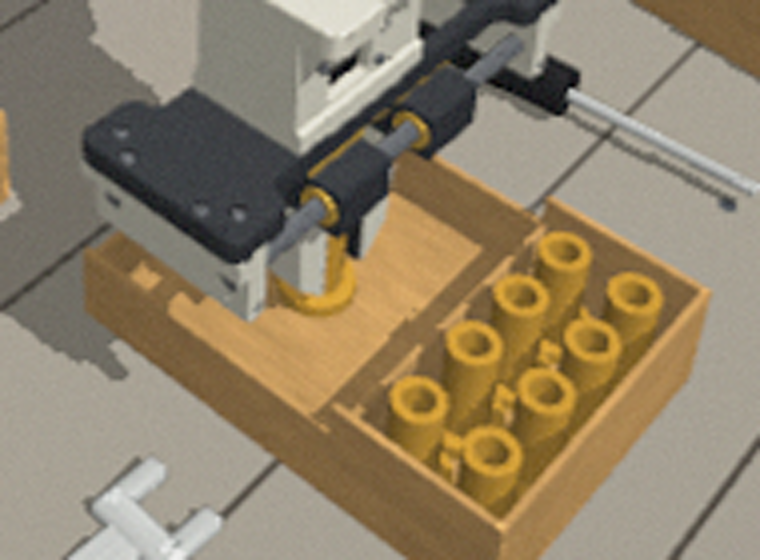

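```bash
python3 -m inch '[{"tx":0.0,"ty":0.0,"tz":0.0015,"ax":0.0,"ay":0.0,"az":0.0,"jaw":0.85},{"tx":0.0,"ty":0.0,"tz":0.002,"ax":0.0,"ay":0.0,"az":0.0,"jaw":0.85},{"tx":0.0,"ty":0.0,"tz":0.002,"ax":0.0,"ay":0.0,"az":0.0,"jaw":0.85}]' 20
```

```text
t: 7.9
ee_pos: [0.6832, -0.1576, 0.0185]
orientation: [[-1.0, 0.018, 0.002], [0.018, 1.0, 0.001], [-0.002, 0.001, -1.0]]
wrist_force: [-0.6, 0.8, 1.6]
grip_width: 0.217
```

```bash
python3 -m inch '[{"tx":0.0,"ty":0.0,"tz":0.0005,"ax":0.0,"ay":0.0,"az":0.0,"jaw":0.85},{"tx":0.0,"ty":0.0,"tz":0.0005,"ax":0.0,"ay":0.0,"az":0.0,"jaw":0.75},{"tx":0.0,"ty":0.0,"tz":0.0005,"ax":0.0,"ay":0.0,"az":0.0,"jaw":0.65},{"tx":0.0,"ty":0.0,"tz":0.0005,"ax":0.0,"ay":0.0,"az":0.0,"jaw":0.6},{"tx":0.0,"ty":0.0,"tz":0.0,"ax":0.0,"ay":0.0,"az":0.0,"jaw":0.6},{"tx":0.0,"ty":0.0,"tz":-0.03,"ax":0.0,"ay":0.0,"az":0.0,"jaw":0.6},{"tx":0.0,"ty":0.0,"tz":-0.08,"ax":0.0,"ay":0.0,"az":0.0,"jaw":0.6},{"tx":0.0,"ty":0.0,"tz":-0.12,"ax":0.0,"ay":0.0,"az":0.0,"jaw":0.6}]' 20
python3 go.py .48 -.007 .20 52.2
```

```text
t: 8.7
ee_pos: [0.6832, -0.1578, 0.1405]
orientation: [[-1.0, 0.018, 0.002], [0.018, 1.0, 0.0], [-0.002, 0.0, -1.0]]
wrist_force: [0.1, -0.0, 0.9]
grip_width: 0.399
t 8.70 pos [ 0.6832 -0.1578  0.1405] jaw 0.399 F [ 0.1 -0.   0.9] j [-0.34  0.74  1.08  0.    1.32 -1.89] ang 89.0
"tx":0.2057,"ty":0.1472,"tz":-0.0599,"ax":0.1,"ay":0.1,"az":36.8 rows~5
```

```bash
python3 go.py .474 -.024 .20 52.2; python3 -m inch '[{"tx":0.21,"ty":0.131,"tz":-0.06,"ax":0.0,"ay":0.0,"az":36.8,"jaw":0.3},{"tx":0.21,"ty":0.131,"tz":-0.06,"ax":0.0,"ay":0.0,"az":36.8,"jaw":0.3},{"tx":0.21,"ty":0.131,"tz":-0.06,"ax":0.0,"ay":0.0,"az":36.8,"jaw":0.3},{"tx":0.21,"ty":0.131,"tz":-0.06,"ax":0.0,"ay":0.0,"az":36.8,"jaw":0.3},{"tx":0.21,"ty":0.131,"tz":-0.06,"ax":0.0,"ay":0.0,"az":36.8,"jaw":0.3},{"tx":0.21,"ty":0.131,"tz":-0.06,"ax":0.0,"ay":0.0,"az":36.8,"jaw":0.3},{"tx":0.21,"ty":0.131,"tz":-0.06,"ax":0.0,"ay":0.0,"az":36.8,"jaw":0.3},{"tx":0.21,"ty":0.131,"tz":-0.06,"ax":0.0,"ay":0.0,"az":36.8,"jaw":0.3}]' 25
python3 go.py .474 -.024 .20 52.2
python3 - <<'E'
from h import *
p=capture("wrist");save(p,"w6");p=capture("top");save(p,"t6",(290,40,390,150),5)
E
```

```text
t 8.70 pos [ 0.6832 -0.1578  0.1405] jaw 0.399 F [ 0.1 -0.   0.9] j [-0.34  0.74  1.08  0.    1.32 -1.89] ang 89.0
"tx":0.2114,"ty":0.1301,"tz":-0.0599,"ax":0.1,"ay":0.1,"az":36.8 rows~5
t: 9.5
ee_pos: [0.4765, -0.0236, 0.2002]
orientation: [[-0.79, 0.613, 0.004], [0.613, 0.79, -0.0], [-0.003, 0.002, -1.0]]
wrist_force: [0.4, -0.0, -0.7]
grip_width: 0.702
t 9.50 pos [ 0.4765 -0.0236  0.2002] jaw 0.702 F [ 0.4 -0.  -0.7] j [-0.21  0.28  1.7   0.    1.16 -1.12] ang 52.2
"tx":0.0018,"ty":-0.0018,"tz":0.0002,"ax":0.1,"ay":0.2,"az":-0.0 rows~0
```

View pics/w6.png

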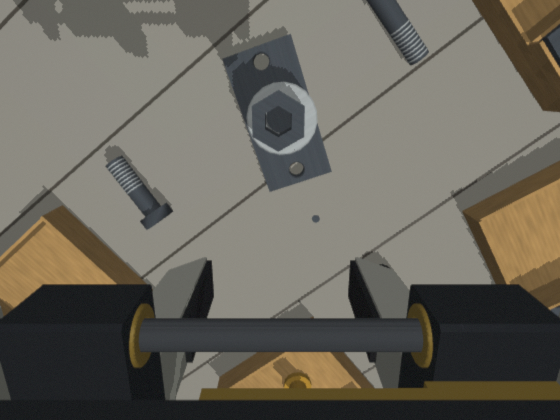

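View pics/t6.png

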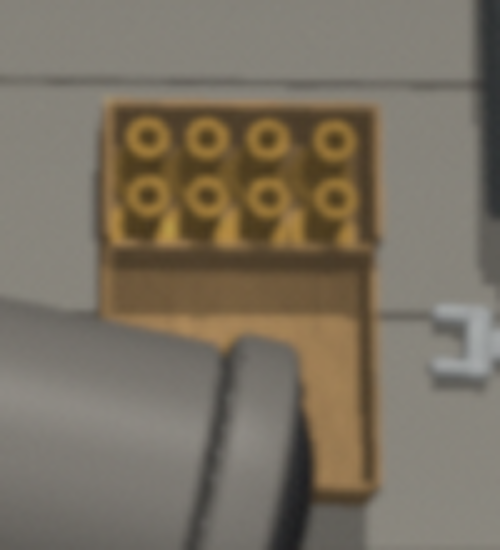

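Run:
```python
from h import *
st=env.sense();p=capture("wrist");save(p,"w6c",(235,75,325,160),7);print(st["ee_pos"])
```

```text
[ 0.47641692 -0.0238143   0.1996126 ]
```

View pics/w6c.png

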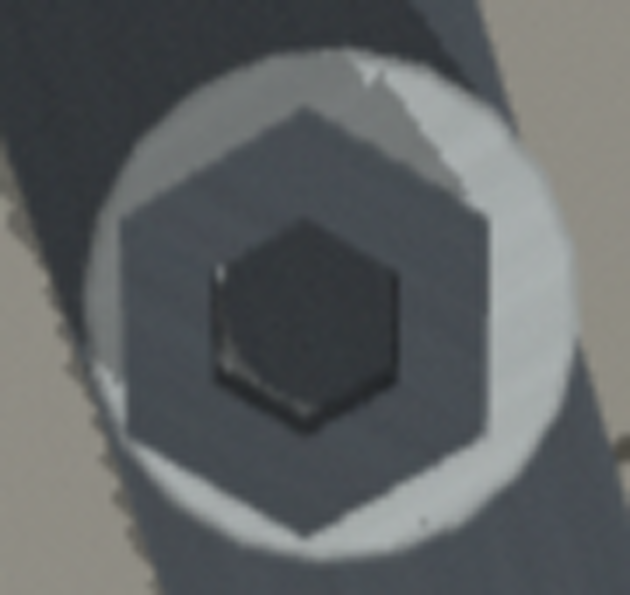

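```bash
python3 - <<'E'
from h import *
st=env.sense();p=capture("wrist")
T=lambda u:(u[0]/7+235,u[1]/7+75)
print(px2w(p,T((305,322)),.058,st).round(4),px2w(p,T((332,303)),.036,st).round(4))
E
python3 go.py .427 .012 .041 52.2
```

```text
[0.4264 0.0129 0.058 ] [0.428  0.0157 0.036 ]
t 9.70 pos [ 0.4761 -0.0237  0.1994] jaw 0.698 F [-0.2  0.2 -0.2] j [-0.21  0.28  1.7   0.    1.17 -1.12] ang 52.1
"tx":0.0608,"ty":-0.0021,"tz":0.1584,"ax":0.1,"ay":0.0,"az":-0.1 rows~3
```

```bash
python3 -m inch '[{"tx":0.0618,"ty":-0.0018,"tz":0.03,"ax":0.0,"ay":0.0,"az":0.0,"jaw":0.3},{"tx":0.0618,"ty":-0.0018,"tz":0.06,"ax":0.0,"ay":0.0,"az":0.0,"jaw":0.3},{"tx":0.0618,"ty":-0.0018,"tz":0.1,"ax":0.0,"ay":0.0,"az":0.0,"jaw":0.3},{"tx":0.0618,"ty":-0.0018,"tz":0.12,"ax":0.0,"ay":0.0,"az":0.0,"jaw":0.3},{"tx":0.0618,"ty":-0.0018,"tz":0.14,"ax":0.0,"ay":0.0,"az":0.0,"jaw":0.3},{"tx":0.0618,"ty":-0.0018,"tz":0.15,"ax":0.0,"ay":0.0,"az":0.0,"jaw":0.3},{"tx":0.0618,"ty":-0.0018,"tz":0.15,"ax":0.0,"ay":0.0,"az":0.0,"jaw":0.3}]' 25
python3 go.py .4264 .0129 .0405 52.2
python3 - <<'E'
from h import *
p=capture("scene");save(p,"s7",(220,150,340,250),5)
E
```

```text
t: 10.4
ee_pos: [0.4259, 0.0127, 0.0481]
orientation: [[-0.789, 0.614, -0.002], [0.614, 0.789, 0.001], [0.002, -0.0, -1.0]]
wrist_force: [0.2, -0.1, 0.4]
grip_width: 0.7
t 10.40 pos [0.4259 0.0127 0.0481] jaw 0.700 F [ 0.2 -0.1  0.4] j [-0.15  0.42  2.01  0.    0.71 -1.06] ang 52.1
"tx":-0.0003,"ty":0.0005,"tz":0.0076,"ax":-0.0,"ay":-0.1,"az":-0.1 rows~0
```

View pics/s7.png

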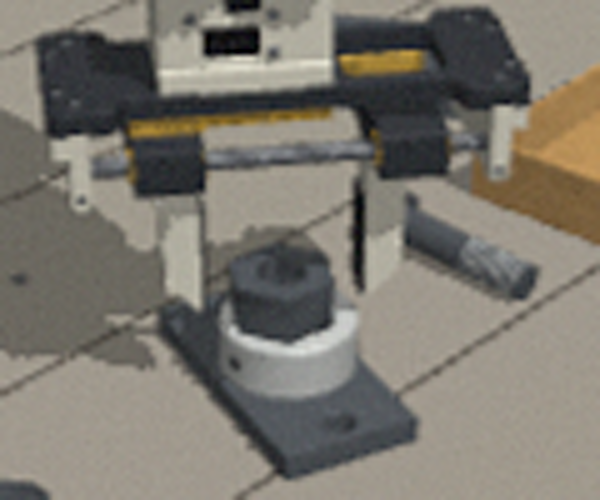

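```bash
python3 -m inch '[{"tx":0.0,"ty":0.0,"tz":0.005,"ax":0.0,"ay":0.0,"az":0.0,"jaw":0.3},{"tx":0.0,"ty":0.0,"tz":0.0075,"ax":0.0,"ay":0.0,"az":0.0,"jaw":0.4},{"tx":0.0,"ty":0.0,"tz":0.0075,"ax":0.0,"ay":0.0,"az":0.0,"jaw":0.5},{"tx":0.0,"ty":0.0,"tz":0.0075,"ax":0.0,"ay":0.0,"az":0.0,"jaw":0.6},{"tx":0.0,"ty":0.0,"tz":0.0075,"ax":0.0,"ay":0.0,"az":0.0,"jaw":0.65},{"tx":0.0,"ty":0.0,"tz":0.0075,"ax":0.0,"ay":0.0,"az":0.0,"jaw":0.65},{"tx":0.0,"ty":0.0,"tz":0.0075,"ax":0.0,"ay":0.0,"az":0.0,"jaw":0.65}]' 25
python3 -m inch '[{"tx":0.0,"ty":0.0,"tz":-0.01,"ax":0.0,"ay":0.0,"az":0.0,"jaw":0.65},{"tx":0.0,"ty":0.0,"tz":-0.03,"ax":0.0,"ay":0.0,"az":0.0,"jaw":0.65},{"tx":0.0,"ty":0.0,"tz":-0.06,"ax":0.0,"ay":0.0,"az":0.0,"jaw":0.65},{"tx":0.0,"ty":0.0,"tz":-0.1,"ax":0.0,"ay":0.0,"az":0.0,"jaw":0.65},{"tx":0.0,"ty":0.0,"tz":-0.12,"ax":0.0,"ay":0.0,"az":0.0,"jaw":0.65}]' 25
python3 go.py .685 .16 .15 83.3
python3 - <<'E'
from h import *
p=capture("scene");save(p,"s8",(200,100,360,240),4)
E
```

```text
t: 11.15
ee_pos: [0.4267, 0.0127, 0.0418]
orientation: [[-0.789, 0.614, 0.001], [0.614, 0.789, 0.0], [-0.0, 0.001, -1.0]]
wrist_force: [-0.7, -0.1, 3.7]
grip_width: 0.445
t: 11.65
ee_pos: [0.4274, 0.0125, 0.165]
orientation: [[-0.789, 0.614, 0.004], [0.614, 0.789, -0.0], [-0.004, 0.003, -1.0]]
wrist_force: [0.9, 0.1, -1.8]
grip_width: 0.446
t 11.65 pos [0.4274 0.0125 0.165 ] jaw 0.446 F [ 0.9  0.1 -1.8] j [-0.15  0.23  1.87  0.    1.03 -1.06] ang 52.1
"tx":-0.1128,"ty":0.2745,"tz":0.0162,"ax":0.1,"ay":0.2,"az":-31.2 rows~6
```

View pics/s8.png

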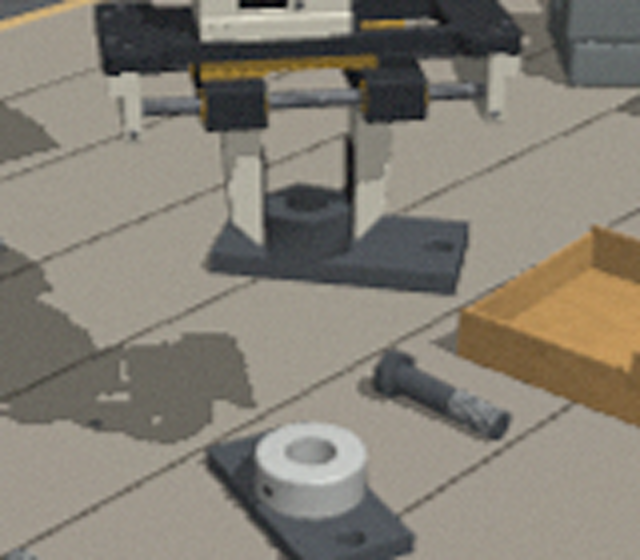

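```bash
python3 -m inch '[{"tx":-0.113,"ty":0.2745,"tz":0.008,"ax":0.0,"ay":0.2,"az":-31.0,"jaw":0.65},{"tx":-0.113,"ty":0.2745,"tz":0.008,"ax":0.0,"ay":0.2,"az":-31.0,"jaw":0.65},{"tx":-0.113,"ty":0.2745,"tz":0.008,"ax":0.0,"ay":0.2,"az":-31.0,"jaw":0.65},{"tx":-0.113,"ty":0.2745,"tz":0.008,"ax":0.0,"ay":0.2,"az":-31.0,"jaw":0.65},{"tx":-0.113,"ty":0.2745,"tz":0.008,"ax":0.0,"ay":0.2,"az":-31.0,"jaw":0.65},{"tx":-0.113,"ty":0.2745,"tz":0.008,"ax":0.0,"ay":0.2,"az":-31.0,"jaw":0.65},{"tx":-0.113,"ty":0.2745,"tz":0.008,"ax":0.0,"ay":0.2,"az":-31.0,"jaw":0.65},{"tx":-0.113,"ty":0.2745,"tz":0.008,"ax":0.0,"ay":0.2,"az":-31.0,"jaw":0.65}]' 25
python3 go.py .68 .16 .15 83.3
python3 - <<'E'
from h import *
st=env.sense()
p=capture("wrist");save(p,"w9",(130,70,430,290),2.6);print(st["ee_pos"])
p=capture("top");save(p,"t9",(290,40,400,150),5)
E
```

```text
t: 12.5
ee_pos: [0.6857, 0.1601, 0.1583]
orientation: [[-0.993, 0.119, 0.001], [0.119, 0.993, -0.0], [-0.001, 0.0, -1.0]]
wrist_force: [-0.3, -0.2, -2.0]
grip_width: 0.445
t 12.50 pos [0.6857 0.1601 0.1583] jaw 0.445 F [-0.3 -0.2 -2. ] j [ 0.12  0.73  1.05 -0.    1.36 -1.33] ang 83.2
"tx":0.0057,"ty":-0.0008,"tz":0.0083,"ax":0.0,"ay":0.0,"az":-0.1 rows~0
[0.68571245 0.16007515 0.15829637]
```

View pics/w9.png

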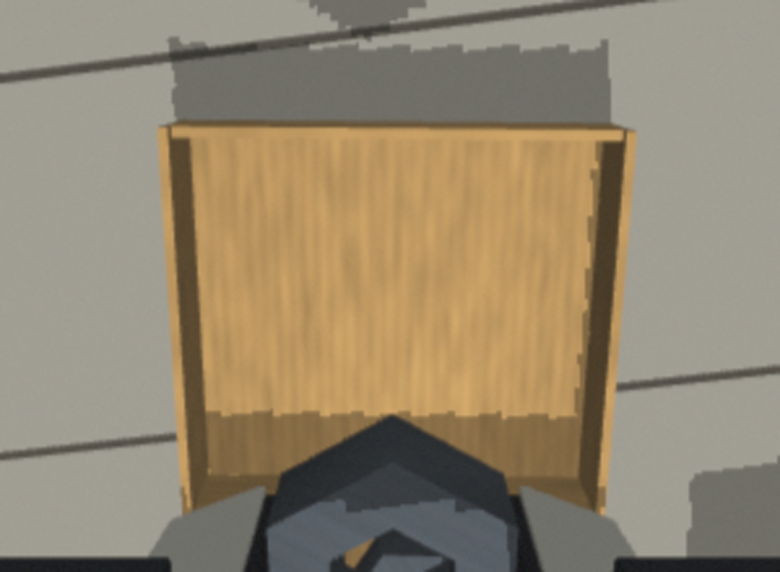

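View pics/t9.png

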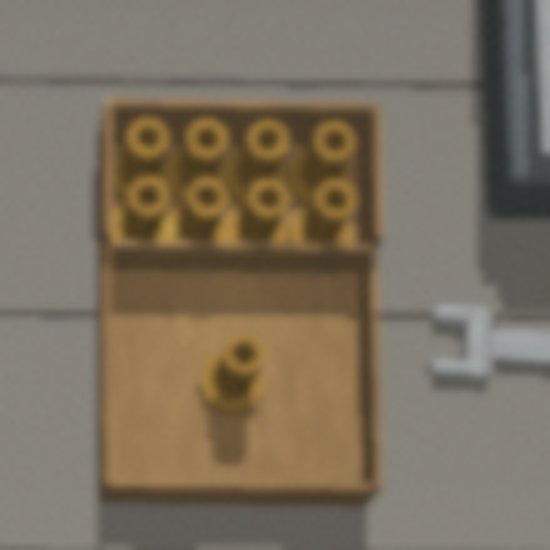

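Run:
```python
from fit import *
p=capture("top")
T=lambda u:(u[0]/5+290,u[1]/5+40)
q,e=fit(p,boxloc(.068),[T(u) for u in [(100,494),(378,498),(103,101),(381,104)]],[.68,-.16,0]);print(q,np.degrees(q[2]),e.round(1))
c,s=np.cos(q[2]),np.sin(q[2])
for u,z in[((230,379),.009),((243,353),.048)]:
    d=px2w(p,T(u),z)[:2]-q[:2];print("bush in box",c*d[0]+s*d[1],-s*d[0]+c*d[1])
d=px2w(p,T((240,245)),.034)[:2]-q[:2];print("divider",d)
st=env.sense();p=capture("wrist");T=lambda u:(u[0]/2.6+130,u[1]/2.6+70)
px=[T((633,130)),T((160,126)),T((578,474)),T((208,474))]
q,e=fit(p,[[-.062,.068,.032],[-.062,-.068,.032],[.059,.065,.003],[.059,-.065,.003]],px,[.68,.16,-.1],st);print(st["ee_pos"],q,np.degrees(q[2]),e.round(1))
```

```text
[ 0.67609399 -0.15802696 -0.01032681] -0.5916823717076696 [ 0.2 -0.2  0.  -0.2  0.2  0.  -0.3  0.5]
bush in box 0.0041181886851966954 0.0009114636462633843
bush in box 0.0034798713177800773 0.0005863735800334284
divider [ 0.06411516 -0.00138495]
[0.68526881 0.15903502 0.16126543] [ 0.6840937   0.16044585 -0.12710593] -7.282633071757534 [-0.4  0.4  0.3  0.7 -0.9 -0.5  1.  -1.3]
```

```bash
python3 go.py .681 .16 .03 83.3; python3 -m inch '[{"tx":0.0045,"ty":0.0,"tz":0.03,"ax":0.0,"ay":0.0,"az":0.0,"jaw":0.65},{"tx":0.0045,"ty":0.0,"tz":0.07,"ax":0.0,"ay":0.0,"az":0.0,"jaw":0.65},{"tx":0.0045,"ty":0.0,"tz":0.1,"ax":0.0,"ay":0.0,"az":0.0,"jaw":0.65},{"tx":0.0045,"ty":0.0,"tz":0.12,"ax":0.0,"ay":0.0,"az":0.0,"jaw":0.65},{"tx":0.0045,"ty":0.0,"tz":0.13,"ax":0.0,"ay":0.0,"az":0.0,"jaw":0.65},{"tx":0.0045,"ty":0.0,"tz":0.135,"ax":0.0,"ay":0.0,"az":0.0,"jaw":0.65},{"tx":0.0045,"ty":0.0,"tz":0.135,"ax":0.0,"ay":0.0,"az":0.0,"jaw":0.65}]' 25;python3 go.py .681 .16 .01 83.3
```

```text
t 12.70 pos [0.6855 0.159  0.1618] jaw 0.444 F [-0.5  0.3 -1.9] j [ 0.12  0.72  1.05 -0.    1.36 -1.33] ang 83.1
"tx":0.0052,"ty":0.0003,"tz":0.1318,"ax":0.1,"ay":0.3,"az":-0.2 rows~3
t: 13.4
ee_pos: [0.6818, 0.1594, 0.0276]
orientation: [[-0.993, 0.121, 0.006], [0.121, 0.993, 0.001], [-0.006, 0.001, -1.0]]
wrist_force: [-0.1, -0.1, -1.1]
grip_width: 0.443
t 13.40 pos [0.6818 0.1594 0.0276] jaw 0.443 F [-0.1 -0.1 -1.1] j [ 0.12  0.84  1.2  -0.    1.09 -1.33] ang 83.1
"tx":0.0010,"ty":0.0005,"tz":0.0176,"ax":0.1,"ay":0.3,"az":-0.2 rows~0
```

```bash
python3 -m inch '[{"tx":0.001,"ty":0.0005,"tz":0.006,"ax":0.1,"ay":0.3,"az":0.0,"jaw":0.65},{"tx":0.001,"ty":0.0005,"tz":0.012,"ax":0.1,"ay":0.3,"az":0.0,"jaw":0.65},{"tx":0.001,"ty":0.0005,"tz":0.016,"ax":0.1,"ay":0.3,"az":0.0,"jaw":0.65},{"tx":0.001,"ty":0.0005,"tz":0.0175,"ax":0.1,"ay":0.3,"az":0.0,"jaw":0.65},{"tx":0.001,"ty":0.0005,"tz":0.0175,"ax":0.1,"ay":0.3,"az":0.0,"jaw":0.65}]' 25;python3 -m inch '[{"tx":0.0,"ty":0.0,"tz":0.001,"ax":0.0,"ay":0.0,"az":0.0,"jaw":0.65},{"tx":0.0,"ty":0.0,"tz":0.001,"ax":0.0,"ay":0.0,"az":0.0,"jaw":0.65}]' 25
```

```text
t: 13.9
ee_pos: [0.6809, 0.16, 0.0097]
orientation: [[-0.993, 0.121, -0.0], [0.121, 0.993, -0.001], [0.0, -0.001, -1.0]]
wrist_force: [-0.9, 0.1, -2.3]
grip_width: 0.445
t: 14.1
ee_pos: [0.681, 0.16, 0.009]
orientation: [[-0.993, 0.121, 0.0], [0.121, 0.993, -0.0], [-0.0, -0.0, -1.0]]
wrist_force: [-0.0, -0.6, -1.8]
grip_width: 0.445
```

```bash
python3 -m inch '[{"tx":0.0,"ty":0.0,"tz":0.001,"ax":0.0,"ay":0.0,"az":0.0,"jaw":0.65},{"tx":0.0,"ty":0.0,"tz":0.001,"ax":0.0,"ay":0.0,"az":0.0,"jaw":0.65}]' 25;python3 -m inch '[{"tx":0.0,"ty":0.0,"tz":0.001,"ax":0.0,"ay":0.0,"az":0.0,"jaw":0.65},{"tx":0.0,"ty":0.0,"tz":0.001,"ax":0.0,"ay":0.0,"az":0.0,"jaw":0.65}]' 25
```

```text
t: 14.3
ee_pos: [0.681, 0.16, 0.0089]
orientation: [[-0.993, 0.12, 0.001], [0.12, 0.993, -0.0], [-0.001, -0.0, -1.0]]
wrist_force: [-4.3, -0.1, 5.1]
grip_width: 0.446
t: 14.5
ee_pos: [0.6811, 0.16, 0.0089]
orientation: [[-0.993, 0.12, 0.001], [0.12, 0.993, -0.0], [-0.001, -0.0, -1.0]]
wrist_force: [-3.2, -1.5, 6.4]
grip_width: 0.437
```

Contact with the floor, so release the nut and withdraw.

```bash
python3 -m inch '[{"tx":0.0,"ty":0.0,"tz":0.0,"ax":0.0,"ay":0.0,"az":0.0,"jaw":0.5},{"tx":0.0,"ty":0.0,"tz":0.0,"ax":0.0,"ay":0.0,"az":0.0,"jaw":0.4},{"tx":0.0,"ty":0.0,"tz":0.0,"ax":0.0,"ay":0.0,"az":0.0,"jaw":0.4},{"tx":0.0,"ty":0.0,"tz":-0.03,"ax":0.0,"ay":0.0,"az":0.0,"jaw":0.4},{"tx":0.0,"ty":0.0,"tz":-0.08,"ax":0.0,"ay":0.0,"az":0.0,"jaw":0.4},{"tx":0.0,"ty":0.0,"tz":-0.13,"ax":0.0,"ay":0.0,"az":0.0,"jaw":0.3},{"tx":0.0,"ty":0.0,"tz":-0.17,"ax":0.0,"ay":0.0,"az":0.0,"jaw":0.2},{"tx":0.0,"ty":0.0,"tz":-0.17,"ax":0.0,"ay":0.0,"az":0.0,"jaw":0.1}]' 25;python3 go.py .484 -.004 .18 71
```

```text
t: 15.3
ee_pos: [0.6841, 0.1606, 0.1868]
orientation: [[-0.993, 0.12, 0.014], [0.12, 0.993, 0.001], [-0.014, 0.003, -1.0]]
wrist_force: [0.5, -0.1, -0.0]
grip_width: 0.811
t 15.30 pos [0.6841 0.1606 0.1868] jaw 0.811 F [ 0.5 -0.1 -0. ] j [ 0.12  0.7   1.03 -0.    1.4  -1.33] ang 83.1
"tx":0.1789,"ty":-0.1875,"tz":0.0038,"ax":0.3,"ay":0.8,"az":12.1 rows~5
```

```bash
python3 -m inch '[{"tx":0.179,"ty":-0.1875,"tz":0.0,"ax":0.3,"ay":0.8,"az":12.0,"jaw":0.1},{"tx":0.179,"ty":-0.1875,"tz":0.0,"ax":0.3,"ay":0.8,"az":12.0,"jaw":0.1},{"tx":0.179,"ty":-0.1875,"tz":0.0,"ax":0.3,"ay":0.8,"az":12.0,"jaw":0.1},{"tx":0.179,"ty":-0.1875,"tz":0.0,"ax":0.3,"ay":0.8,"az":12.0,"jaw":0.1},{"tx":0.179,"ty":-0.1875,"tz":0.0,"ax":0.3,"ay":0.8,"az":12.0,"jaw":0.1},{"tx":0.179,"ty":-0.1875,"tz":0.0,"ax":0.3,"ay":0.8,"az":12.0,"jaw":0.1},{"tx":0.179,"ty":-0.1875,"tz":0.0,"ax":0.3,"ay":0.8,"az":12.0,"jaw":0.1},{"tx":0.179,"ty":-0.1875,"tz":0.0,"ax":0.3,"ay":0.8,"az":12.0,"jaw":0.1}]' 35
python3 - <<'E'
from h import *
st=env.sense();p=capture("wrist");save(p,"w10",(210,40,350,260),2.7);print(st["ee_pos"]);p=capture("top");save(p,"t10",(160,40,270,150),5)
E
python3 go.py .4275 .0145 .0165 71
```

```text
t: 16.1
ee_pos: [0.4848, -0.0038, 0.1838]
orientation: [[-0.946, 0.324, 0.001], [0.324, 0.946, -0.001], [-0.001, -0.0, -1.0]]
wrist_force: [0.2, 0.5, 0.6]
grip_width: 0.894
[ 0.48481543 -0.00379     0.18378719]
t 16.20 pos [ 0.4849 -0.0034  0.1835] jaw 0.900 F [-0.2 -0.4 -0.8] j [-0.16  0.31  1.7  -0.    1.13 -1.41] ang 71.1
"tx":0.0601,"ty":-0.0015,"tz":0.1670,"ax":-0.0,"ay":0.0,"az":0.1 rows~4
```

View pics/w10.png

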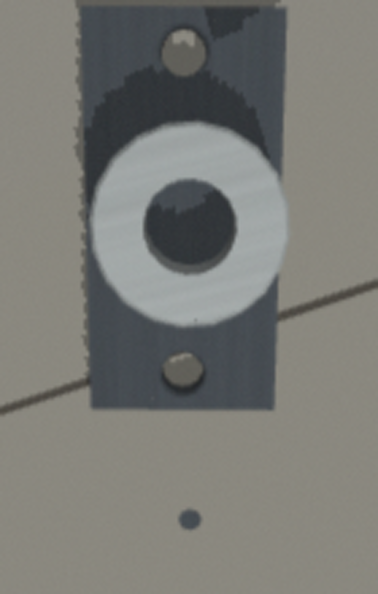

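View pics/t10.png

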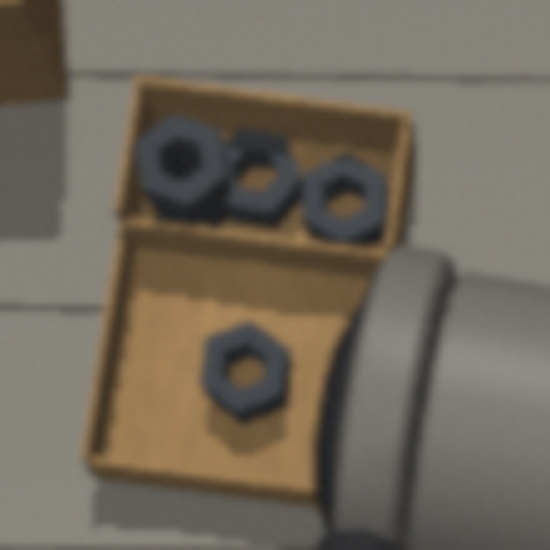

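```bash
python3 - <<'E'
from fit import *
st=env.sense();p=capture("wrist");T=lambda u:(u[0]/2.7+210,u[1]/2.7+40)
print("collar",px2w(p,T((190,224)),.036,st).round(4))
q,e=fit(p,[[.0625,.031,.012],[.0625,-.031,.012],[-.0625,-.031,.012],[-.0625,.031,.012]],[T((274,409)),T((91,408)),T((79,6)),T((286,9))],[.427,.013,-.33],st);print(q,np.degrees(q[2]),e.round(1))
E
python3 go.py .4275 .0145 .017 71
```

```text
collar [0.428  0.0157 0.036 ]
[ 0.4280098   0.01318351 -0.33354719] -19.11084613232653 [-0.1  0.3 -0.1  0.4  0.2  0.1  0.  -0.7]
t 16.25 pos [ 0.4847 -0.0033  0.1834] jaw 0.900 F [-0.3  0.5 -0.1] j [-0.16  0.31  1.7  -0.    1.13 -1.41] ang 71.2
"tx":0.0599,"ty":-0.0015,"tz":0.1664,"ax":-0.0,"ay":-0.0,"az":0.2 rows~4
```

```bash
python3 -m inch '[{"tx":0.06,"ty":-0.0005,"tz":0.03,"ax":0.0,"ay":0.0,"az":0.0,"jaw":0.1},{"tx":0.06,"ty":-0.0005,"tz":0.07,"ax":0.0,"ay":0.0,"az":0.0,"jaw":0.1},{"tx":0.06,"ty":-0.0005,"tz":0.11,"ax":0.0,"ay":0.0,"az":0.0,"jaw":0.1},{"tx":0.06,"ty":-0.0005,"tz":0.14,"ax":0.0,"ay":0.0,"az":0.0,"jaw":0.1},{"tx":0.06,"ty":-0.0005,"tz":0.155,"ax":0.0,"ay":0.0,"az":0.0,"jaw":0.1},{"tx":0.06,"ty":-0.0005,"tz":0.155,"ax":0.0,"ay":0.0,"az":0.0,"jaw":0.1},{"tx":0.06,"ty":-0.0005,"tz":0.155,"ax":0.0,"ay":0.0,"az":0.0,"jaw":0.1}]' 35
python3 go.py .4277 .0155 .018 71
python3 - <<'E'
from h import *
p=capture("scene");save(p,"s11",(220,150,340,250),5)
E
```

```text
t: 16.95
ee_pos: [0.4283, 0.0158, 0.0284]
orientation: [[-0.947, 0.322, -0.001], [0.322, 0.947, -0.001], [0.0, -0.001, -1.0]]
wrist_force: [0.5, -0.2, -0.4]
grip_width: 0.899
t 16.95 pos [0.4283 0.0158 0.0284] jaw 0.899 F [ 0.5 -0.2 -0.4] j [-0.14  0.46  2.02 -0.    0.66 -1.38] ang 71.2
"tx":0.0005,"ty":-0.0005,"tz":0.0104,"ax":-0.0,"ay":-0.0,"az":0.2 rows~0
```

View pics/s11.png

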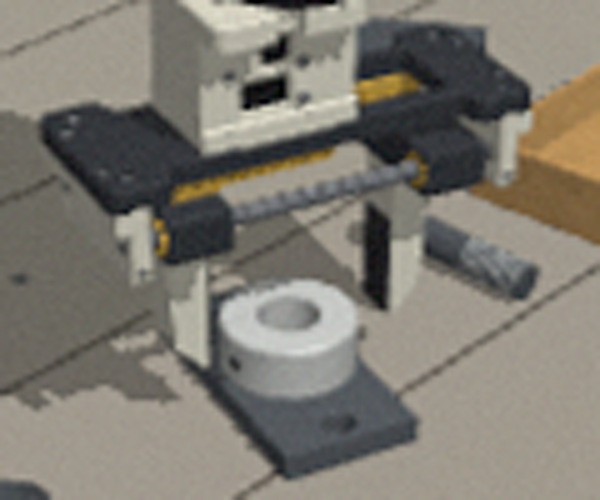

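```bash
python3 -m inch '[{"tx":0.0005,"ty":-0.0005,"tz":0.006,"ax":0.0,"ay":0.0,"az":0.0,"jaw":0.1},{"tx":0.0005,"ty":-0.0005,"tz":0.0105,"ax":0.0,"ay":0.0,"az":0.0,"jaw":0.2},{"tx":0.0005,"ty":-0.0005,"tz":0.0105,"ax":0.0,"ay":0.0,"az":0.0,"jaw":0.3},{"tx":0.0005,"ty":-0.0005,"tz":0.0105,"ax":0.0,"ay":0.0,"az":0.0,"jaw":0.4},{"tx":0.0005,"ty":-0.0005,"tz":0.0105,"ax":0.0,"ay":0.0,"az":0.0,"jaw":0.45},{"tx":0.0005,"ty":-0.0005,"tz":0.0105,"ax":0.0,"ay":0.0,"az":0.0,"jaw":0.45},{"tx":0.0005,"ty":-0.0005,"tz":0.0105,"ax":0.0,"ay":0.0,"az":0.0,"jaw":0.45}]' 35
python3 -m inch '[{"tx":0.0,"ty":0.0,"tz":-0.01,"ax":0.0,"ay":0.0,"az":0.0,"jaw":0.45},{"tx":0.0,"ty":0.0,"tz":-0.03,"ax":0.0,"ay":0.0,"az":0.0,"jaw":0.45},{"tx":0.0,"ty":0.0,"tz":-0.06,"ax":0.0,"ay":0.0,"az":0.0,"jaw":0.45},{"tx":0.0,"ty":0.0,"tz":-0.1,"ax":0.0,"ay":0.0,"az":0.0,"jaw":0.45},{"tx":0.0,"ty":0.0,"tz":-0.13,"ax":0.0,"ay":0.0,"az":0.0,"jaw":0.45},{"tx":0.0,"ty":0.0,"tz":-0.14,"ax":0.0,"ay":0.0,"az":0.0,"jaw":0.45}]' 35
python3 go.py .43 -.275 .16 91.9
python3 - <<'E'
from h import *
p=capture("scene");save(p,"s12",(200,100,360,240),4)
E
```

```text
t: 17.7
ee_pos: [0.4281, 0.0153, 0.0186]
orientation: [[-0.947, 0.322, 0.001], [0.322, 0.947, -0.001], [-0.001, -0.0, -1.0]]
wrist_force: [-0.0, -0.6, 1.5]
grip_width: 0.643
t: 18.3
ee_pos: [0.4291, 0.0153, 0.1617]
orientation: [[-0.947, 0.322, 0.006], [0.322, 0.947, -0.002], [-0.006, 0.001, -1.0]]
wrist_force: [0.7, 0.0, -3.7]
grip_width: 0.646
t 18.30 pos [0.4291 0.0153 0.1617] jaw 0.646 F [ 0.7  0.  -3.7] j [-0.14  0.24  1.87 -0.    1.02 -1.38] ang 71.2
"tx":-0.0944,"ty":-0.2746,"tz":0.0021,"ax":-0.0,"ay":0.4,"az":-20.7 rows~6
```

View pics/s12.png

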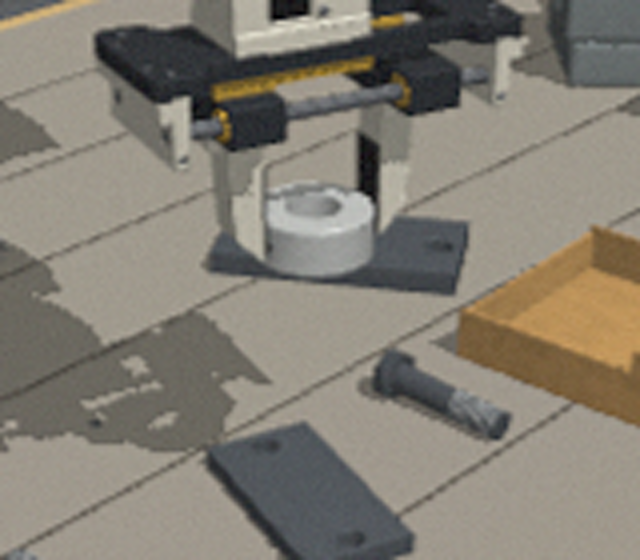

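```bash
python3 -m inch '[{"tx":-0.0945,"ty":-0.2745,"tz":0.0,"ax":0.0,"ay":0.4,"az":-20.7,"jaw":0.45},{"tx":-0.0945,"ty":-0.2745,"tz":0.0,"ax":0.0,"ay":0.4,"az":-20.7,"jaw":0.45},{"tx":-0.0945,"ty":-0.2745,"tz":0.0,"ax":0.0,"ay":0.4,"az":-20.7,"jaw":0.45},{"tx":-0.0945,"ty":-0.2745,"tz":0.0,"ax":0.0,"ay":0.4,"az":-20.7,"jaw":0.45},{"tx":-0.0945,"ty":-0.2745,"tz":0.0,"ax":0.0,"ay":0.4,"az":-20.7,"jaw":0.45},{"tx":-0.0945,"ty":-0.2745,"tz":0.0,"ax":0.0,"ay":0.4,"az":-20.7,"jaw":0.45},{"tx":-0.0945,"ty":-0.2745,"tz":0.0,"ax":0.0,"ay":0.4,"az":-20.7,"jaw":0.45},{"tx":-0.0945,"ty":-0.2745,"tz":0.0,"ax":0.0,"ay":0.4,"az":-20.7,"jaw":0.45}]' 35
python3 - <<'E'
from h import *
st=env.sense()
p=capture("wrist");save(p,"w13",(130,70,430,290),2.6);print(st["ee_pos"])
E
python3 go.py .427 -.275 .16 91.9
```

```text
t: 19.15
ee_pos: [0.429, -0.2757, 0.1598]
orientation: [[-1.0, -0.03, -0.004], [-0.03, 1.0, 0.002], [0.004, 0.002, -1.0]]
wrist_force: [0.1, 1.3, -4.2]
grip_width: 0.644
[ 0.42896015 -0.27565045  0.15978151]
t 19.20 pos [ 0.4291 -0.2742  0.16  ] jaw 0.645 F [-0.5  0.8 -3.8] j [-0.72  0.38  1.66 -0.    1.1  -2.32] ang 91.8
"tx":0.0021,"ty":-0.0008,"tz":0.0001,"ax":0.2,"ay":-0.2,"az":-0.1 rows~0
```

View pics/w13.png

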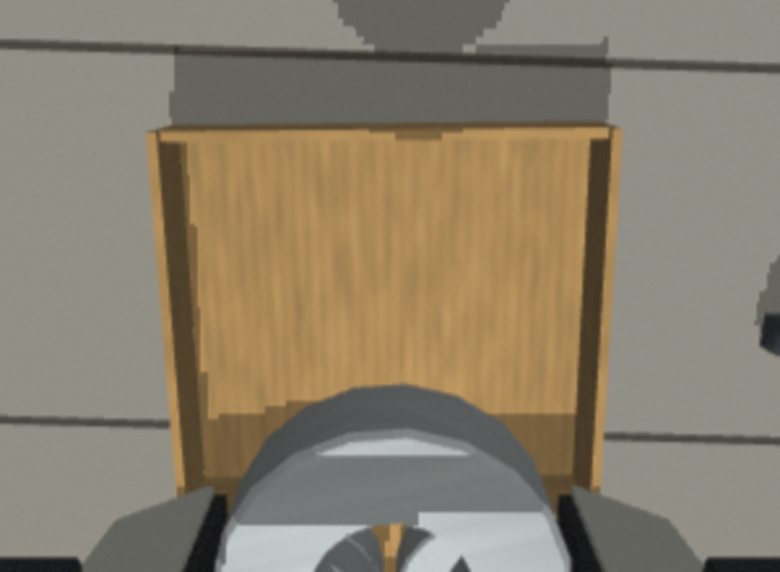

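Run:
```python
from fit import *
st=env.sense();p=capture("wrist");T=lambda u:(u[0]/2.6+130,u[1]/2.6+70)
px=[T((620,128)),T((149,131)),T((574,474)),T((204,474))]
q,e=fit(p,[[-.062,.068,.032],[-.062,-.068,.032],[.059,.065,.003],[.059,-.065,.003]],px,[.43,-.27,0],st);print(st["ee_pos"],q,np.degrees(q[2]),e.round(1))
```

```text
[ 0.42908941 -0.27416487  0.16004571] [ 0.42676213 -0.27512585  0.03780201] 2.165895487053785 [ 0.5 -0.1 -0.   0.  -0.9 -0.5  0.4  0.5]
```

```bash
python3 -m inch '[{"tx":0.0032,"ty":-0.001,"tz":0.03,"ax":0.1,"ay":-0.1,"az":0.0,"jaw":0.45},{"tx":0.0032,"ty":-0.001,"tz":0.07,"ax":0.1,"ay":-0.1,"az":0.0,"jaw":0.45},{"tx":0.0032,"ty":-0.001,"tz":0.1,"ax":0.1,"ay":-0.1,"az":0.0,"jaw":0.45},{"tx":0.0032,"ty":-0.001,"tz":0.12,"ax":0.1,"ay":-0.1,"az":0.0,"jaw":0.45},{"tx":0.0032,"ty":-0.001,"tz":0.13,"ax":0.1,"ay":-0.1,"az":0.0,"jaw":0.45},{"tx":0.0032,"ty":-0.001,"tz":0.135,"ax":0.1,"ay":-0.1,"az":0.0,"jaw":0.45},{"tx":0.0032,"ty":-0.001,"tz":0.135,"ax":0.1,"ay":-0.1,"az":0.0,"jaw":0.45}]' 35;python3 go.py .4258 -.2752 .011 91.9
```

```text
t: 19.95
ee_pos: [0.426, -0.2736, 0.0256]
orientation: [[-0.999, -0.034, -0.001], [-0.034, 0.999, 0.001], [0.001, 0.001, -1.0]]
wrist_force: [-0.2, 0.6, -2.9]
grip_width: 0.647
t 19.95 pos [ 0.426  -0.2736  0.0256] jaw 0.647 F [-0.2  0.6 -2.9] j [-0.72  0.57  1.81 -0.    0.77 -2.33] ang 92.0
"tx":0.0002,"ty":-0.0016,"tz":0.0146,"ax":0.0,"ay":-0.1,"az":0.1 rows~0
```

```bash
python3 -m inch '[{"tx":0.0,"ty":-0.0015,"tz":0.006,"ax":0.0,"ay":0.0,"az":0.0,"jaw":0.45},{"tx":0.0,"ty":-0.0015,"tz":0.011,"ax":0.0,"ay":0.0,"az":0.0,"jaw":0.45},{"tx":0.0,"ty":-0.0015,"tz":0.014,"ax":0.0,"ay":0.0,"az":0.0,"jaw":0.45},{"tx":0.0,"ty":-0.0015,"tz":0.015,"ax":0.0,"ay":0.0,"az":0.0,"jaw":0.45},{"tx":0.0,"ty":-0.0015,"tz":0.015,"ax":0.0,"ay":0.0,"az":0.0,"jaw":0.45}]' 35;python3 -m inch '[{"tx":0.0,"ty":0.0,"tz":0.001,"ax":0.0,"ay":0.0,"az":0.0,"jaw":0.45},{"tx":0.0,"ty":0.0,"tz":0.001,"ax":0.0,"ay":0.0,"az":0.0,"jaw":0.45}]' 35
```

```text
t: 20.45
ee_pos: [0.4259, -0.2751, 0.0105]
orientation: [[-0.999, -0.034, -0.002], [-0.034, 0.999, 0.001], [0.002, 0.001, -1.0]]
wrist_force: [0.2, -0.0, -3.4]
grip_width: 0.645
t: 20.65
ee_pos: [0.4261, -0.2752, 0.0097]
orientation: [[-0.999, -0.034, -0.001], [-0.034, 0.999, 0.0], [0.001, 0.001, -1.0]]
wrist_force: [-0.7, -0.0, -2.7]
grip_width: 0.646
```

```bash
python3 -m inch '[{"tx":0.0,"ty":0.0,"tz":0.001,"ax":0.0,"ay":0.0,"az":0.0,"jaw":0.45},{"tx":0.0,"ty":0.0,"tz":0.001,"ax":0.0,"ay":0.0,"az":0.0,"jaw":0.45}]' 35;python3 -m inch '[{"tx":0.0,"ty":0.0,"tz":0.001,"ax":0.0,"ay":0.0,"az":0.0,"jaw":0.45},{"tx":0.0,"ty":0.0,"tz":0.001,"ax":0.0,"ay":0.0,"az":0.0,"jaw":0.45}]' 35
```

```text
t: 20.85
ee_pos: [0.4261, -0.2753, 0.0096]
orientation: [[-0.999, -0.034, -0.001], [-0.034, 0.999, 0.0], [0.001, 0.0, -1.0]]
wrist_force: [-2.2, 1.8, 6.4]
grip_width: 0.645
t: 21.05
ee_pos: [0.4261, -0.2753, 0.0096]
orientation: [[-0.999, -0.034, -0.001], [-0.034, 0.999, -0.0], [0.001, -0.0, -1.0]]
wrist_force: [-2.3, 1.7, 7.9]
grip_width: 0.648
```

```bash
python3 -m inch '[{"tx":0.0,"ty":0.0,"tz":0.0,"ax":0.0,"ay":0.0,"az":0.0,"jaw":0.3},{"tx":0.0,"ty":0.0,"tz":0.0,"ax":0.0,"ay":0.0,"az":0.0,"jaw":0.2},{"tx":0.0,"ty":0.0,"tz":0.0,"ax":0.0,"ay":0.0,"az":0.0,"jaw":0.2},{"tx":0.0,"ty":0.0,"tz":-0.03,"ax":0.0,"ay":0.0,"az":0.0,"jaw":0.2},{"tx":0.0,"ty":0.0,"tz":-0.08,"ax":0.0,"ay":0.0,"az":0.0,"jaw":0.2},{"tx":0.0,"ty":0.0,"tz":-0.13,"ax":0.0,"ay":0.0,"az":0.0,"jaw":0.15},{"tx":0.0,"ty":0.0,"tz":-0.17,"ax":0.0,"ay":0.0,"az":0.0,"jaw":0.15},{"tx":0.0,"ty":0.0,"tz":-0.17,"ax":0.0,"ay":0.0,"az":0.0,"jaw":0.15}]' 35;python3 go.py .484 -.005 .18 70.9
```

```text
t: 21.85
ee_pos: [0.4287, -0.2773, 0.1853]
orientation: [[-0.999, -0.034, 0.008], [-0.034, 0.999, -0.008], [-0.008, -0.008, -1.0]]
wrist_force: [-0.3, -0.9, -0.1]
grip_width: 0.847
t 21.85 pos [ 0.4287 -0.2773  0.1853] jaw 0.847 F [-0.3 -0.9 -0.1] j [-0.72  0.35  1.64 -0.    1.15 -2.33] ang 92.0
"tx":-0.0646,"ty":0.2703,"tz":0.0036,"ax":-0.4,"ay":0.5,"az":21.1 rows~6
```

```bash
python3 -m inch '[{"tx":-0.0645,"ty":0.27,"tz":0.0,"ax":-0.4,"ay":0.5,"az":21.0,"jaw":0.1},{"tx":-0.0645,"ty":0.27,"tz":0.0,"ax":-0.4,"ay":0.5,"az":21.0,"jaw":0.1},{"tx":-0.0645,"ty":0.27,"tz":0.0,"ax":-0.4,"ay":0.5,"az":21.0,"jaw":0.1},{"tx":-0.0645,"ty":0.27,"tz":0.0,"ax":-0.4,"ay":0.5,"az":21.0,"jaw":0.1},{"tx":-0.0645,"ty":0.27,"tz":0.0,"ax":-0.4,"ay":0.5,"az":21.0,"jaw":0.1},{"tx":-0.0645,"ty":0.27,"tz":0.0,"ax":-0.4,"ay":0.5,"az":21.0,"jaw":0.1},{"tx":-0.0645,"ty":0.27,"tz":0.0,"ax":-0.4,"ay":0.5,"az":21.0,"jaw":0.1},{"tx":-0.0645,"ty":0.27,"tz":0.0,"ax":-0.4,"ay":0.5,"az":21.0,"jaw":0.1}]' 45
python3 - <<'E'
from h import *
st=env.sense();p=capture("wrist");save(p,"w14",(210,30,350,250),2.7);print(st["ee_pos"]);p=capture("top");save(p,"t14",(340,140,440,260),4.8)
E
python3 go.py .428 .013 .004 70.9
```

```text
t: 22.65
ee_pos: [0.4836, -0.0047, 0.1828]
orientation: [[-0.946, 0.324, -0.001], [0.324, 0.946, 0.0], [0.001, -0.0, -1.0]]
wrist_force: [-1.1, -0.4, -0.7]
grip_width: 0.9
[ 0.48355149 -0.00472534  0.18283648]
t 22.75 pos [ 0.4836 -0.0061  0.1831] jaw 0.902 F [0.  0.2 0.3] j [-0.17  0.31  1.7  -0.    1.13 -1.41] ang 70.9
"tx":0.0587,"ty":-0.0001,"tz":0.1791,"ax":-0.0,"ay":-0.0,"az":0.0 rows~4
```

View pics/w14.png

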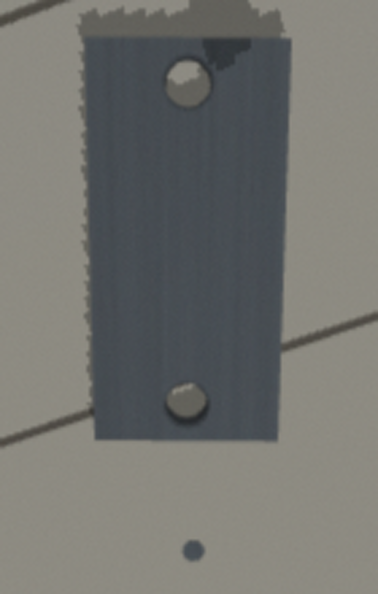

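View pics/t14.png

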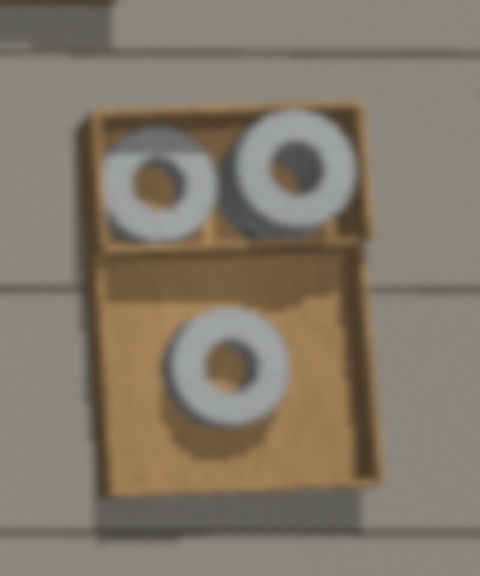

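```bash
python3 - <<'E'
from fit import *
st=env.sense();p=capture("wrist");T=lambda u:(u[0]/2.7+210,u[1]/2.7+30)
q,e=fit(p,[[.0625,.031,.012],[.0625,-.031,.012],[-.0625,-.031,.012],[-.0625,.031,.012]],[T((278,440)),T((95.5,440)),T((83,38)),T((291,39))],[.427,.013,-.33],st);print(q,np.degrees(q[2]),e.round(1))
E
python3 go.py .428 .013 .0035 70.9
```

```text
[ 0.42829926  0.011706   -0.33518217] -19.204523566155952 [ 0.1  0.2 -0.1  0.1  0.3 -0.  -0.3 -0.2]
t 22.80 pos [ 0.4836 -0.0064  0.1832] jaw 0.902 F [-0.8 -1.1  0.4] j [-0.17  0.31  1.7  -0.    1.13 -1.41] ang 70.9
"tx":0.0588,"ty":0.0001,"tz":0.1797,"ax":-0.0,"ay":-0.0,"az":-0.0 rows~4
```

```bash
python3 -m inch '[{"tx":0.058,"ty":-0.001,"tz":0.03,"ax":0.0,"ay":0.0,"az":0.0,"jaw":0.1},{"tx":0.058,"ty":-0.001,"tz":0.07,"ax":0.0,"ay":0.0,"az":0.0,"jaw":0.1},{"tx":0.058,"ty":-0.001,"tz":0.11,"ax":0.0,"ay":0.0,"az":0.0,"jaw":0.1},{"tx":0.058,"ty":-0.001,"tz":0.145,"ax":0.0,"ay":0.0,"az":0.0,"jaw":0.1},{"tx":0.058,"ty":-0.001,"tz":0.162,"ax":0.0,"ay":0.0,"az":0.0,"jaw":0.1},{"tx":0.058,"ty":-0.001,"tz":0.167,"ax":0.0,"ay":0.0,"az":0.0,"jaw":0.1},{"tx":0.058,"ty":-0.001,"tz":0.167,"ax":0.0,"ay":0.0,"az":0.0,"jaw":0.1}]' 50; python3 go.py .4282 .0117 .003 70.8
```

```text
t: 23.5
ee_pos: [0.4283, 0.0109, 0.0159]
orientation: [[-0.944, 0.329, -0.001], [0.329, 0.944, 0.0], [0.001, -0.0, -1.0]]
wrist_force: [0.3, 0.4, 1.4]
grip_width: 0.899
t 23.50 pos [0.4283 0.0109 0.0159] jaw 0.899 F [0.3 0.4 1.4] j [-0.15  0.49  2.03 -0.    0.62 -1.39] ang 70.8
"tx":0.0003,"ty":0.0007,"tz":0.0129,"ax":-0.0,"ay":-0.1,"az":-0.0 rows~0
```

```bash
python3 -m inch '[{"tx":0.0,"ty":0.0005,"tz":0.006,"ax":0.0,"ay":0.0,"az":0.0,"jaw":0.1},{"tx":0.0,"ty":0.0005,"tz":0.011,"ax":0.0,"ay":0.0,"az":0.0,"jaw":0.15},{"tx":0.0,"ty":0.0005,"tz":0.0125,"ax":0.0,"ay":0.0,"az":0.0,"jaw":0.2},{"tx":0.0,"ty":0.0005,"tz":0.0125,"ax":0.0,"ay":0.0,"az":0.0,"jaw":0.3},{"tx":0.0,"ty":0.0005,"tz":0.0125,"ax":0.0,"ay":0.0,"az":0.0,"jaw":0.4},{"tx":0.0,"ty":0.0005,"tz":0.0125,"ax":0.0,"ay":0.0,"az":0.0,"jaw":0.45},{"tx":0.0,"ty":0.0005,"tz":0.0125,"ax":0.0,"ay":0.0,"az":0.0,"jaw":0.45},{"tx":0.0,"ty":0.0005,"tz":0.0125,"ax":0.0,"ay":0.0,"az":0.0,"jaw":0.45}]' 50
```

```text
t: 24.3
ee_pos: [0.4287, 0.0115, 0.0036]
orientation: [[-0.944, 0.329, -0.001], [0.329, 0.944, 0.0], [0.001, -0.0, -1.0]]
wrist_force: [0.6, 2.4, 2.3]
grip_width: 0.667
```

```bash
python3 -m inch '[{"tx":0.0,"ty":0.0,"tz":-0.01,"ax":0.0,"ay":0.0,"az":0.0,"jaw":0.45},{"tx":0.0,"ty":0.0,"tz":-0.025,"ax":0.0,"ay":0.0,"az":0.0,"jaw":0.45},{"tx":0.0,"ty":0.0,"tz":-0.05,"ax":0.0,"ay":0.0,"az":0.0,"jaw":0.45},{"tx":0.0,"ty":0.0,"tz":-0.08,"ax":0.0,"ay":0.0,"az":0.0,"jaw":0.45},{"tx":0.0,"ty":0.0,"tz":-0.11,"ax":0.0,"ay":0.0,"az":0.0,"jaw":0.45},{"tx":0.0,"ty":0.0,"tz":-0.13,"ax":0.0,"ay":0.0,"az":0.0,"jaw":0.45},{"tx":0.0,"ty":0.0,"tz":-0.14,"ax":0.0,"ay":0.0,"az":0.0,"jaw":0.45}]' 50
python3 go.py .438 .265 .15 3.3
python3 - <<'E'
from h import *
p=capture("scene");save(p,"s15",(200,100,360,240),4)
E
```

```text
t: 25.0
ee_pos: [0.4288, 0.0113, 0.1453]
orientation: [[-0.944, 0.329, 0.001], [0.329, 0.944, -0.0], [-0.001, 0.0, -1.0]]
wrist_force: [-1.1, 0.3, -6.9]
grip_width: 0.666
t 25.00 pos [0.4288 0.0113 0.1453] jaw 0.666 F [-1.1  0.3 -6.9] j [-0.15  0.26  1.89 -0.    0.98 -1.39] ang 70.8
"tx":0.0747,"ty":0.2426,"tz":-0.0047,"ax":0.0,"ay":0.0,"az":67.5 rows~8
```

View pics/s15.png

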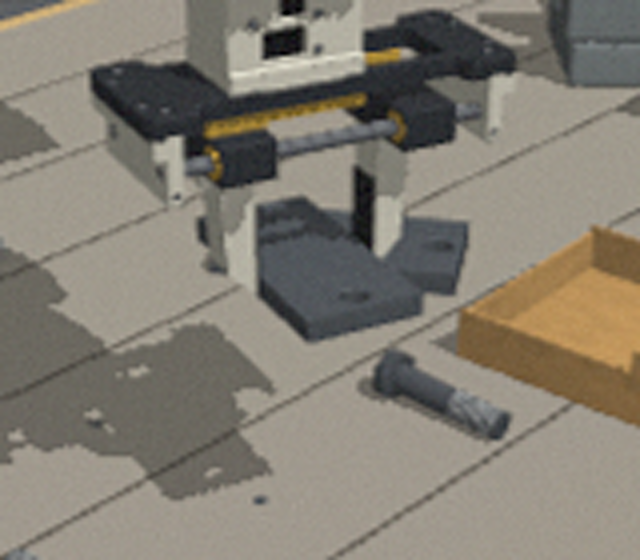

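```bash
python3 -m inch '[{"tx":0.009,"ty":0.03,"tz":-0.01,"ax":0.0,"ay":0.0,"az":7.0,"jaw":0.45},{"tx":0.018,"ty":0.06,"tz":-0.015,"ax":0.0,"ay":0.0,"az":14.0,"jaw":0.45},{"tx":0.028,"ty":0.09,"tz":-0.015,"ax":0.0,"ay":0.0,"az":21.0,"jaw":0.45},{"tx":0.037,"ty":0.12,"tz":-0.015,"ax":0.0,"ay":0.0,"az":28.0,"jaw":0.45},{"tx":0.046,"ty":0.15,"tz":-0.015,"ax":0.0,"ay":0.0,"az":36.0,"jaw":0.45},{"tx":0.055,"ty":0.18,"tz":-0.015,"ax":0.0,"ay":0.0,"az":44.0,"jaw":0.45},{"tx":0.065,"ty":0.21,"tz":-0.015,"ax":0.0,"ay":0.0,"az":52.0,"jaw":0.45},{"tx":0.0745,"ty":0.2425,"tz":-0.015,"ax":0.0,"ay":0.0,"az":60.0,"jaw":0.45}]' 50
python3 go.py .438 .265 .16 3.3
```

```text
t: 25.85
ee_pos: [0.4373, 0.2655, 0.1591]
orientation: [[-0.182, 0.983, -0.001], [0.983, 0.182, -0.002], [-0.002, -0.002, -1.0]]
wrist_force: [1.6, 0.0, -5.7]
grip_width: 0.671
t 25.85 pos [0.4373 0.2655 0.1591] jaw 0.671 F [ 1.6  0.  -5.7] j [ 0.4   0.39  1.66 -0.    1.1   0.21] ang 10.5
"tx":-0.0006,"ty":0.0006,"tz":-0.0009,"ax":-0.1,"ay":0.1,"az":7.2 rows~1
```

```bash
python3 -m inch '[{"tx":-0.002,"ty":0.0,"tz":-0.002,"ax":0.0,"ay":0.1,"az":7.2,"jaw":0.45},{"tx":-0.002,"ty":0.0,"tz":-0.002,"ax":0.0,"ay":0.1,"az":7.2,"jaw":0.45},{"tx":-0.002,"ty":0.0,"tz":-0.002,"ax":0.0,"ay":0.1,"az":7.2,"jaw":0.45}]' 50
python3 - <<'E'
from h import *
st=env.sense()
p=capture("wrist");save(p,"w16");print(st["ee_pos"])
p=capture("top");save(p,"t16",(100,130,240,260),4.5)
E
python3 go.py .438 .277 .16 3.3
```

```text
t: 26.15
ee_pos: [0.4369, 0.2629, 0.1598]
orientation: [[-0.06, 0.998, -0.004], [0.998, 0.06, -0.002], [-0.002, -0.004, -1.0]]
wrist_force: [-0.4, -0.2, -6.9]
grip_width: 0.667
[0.43692288 0.26286309 0.15983729]
t 26.25 pos [0.4374 0.2627 0.1605] jaw 0.666 F [ 0.7 -0.3 -6.2] j [0.39 0.38 1.66 0.   1.1  0.33] ang 3.4
"tx":0.0142,"ty":0.0014,"tz":0.0005,"ax":-0.2,"ay":0.1,"az":0.1 rows~0
```

View pics/w16.png

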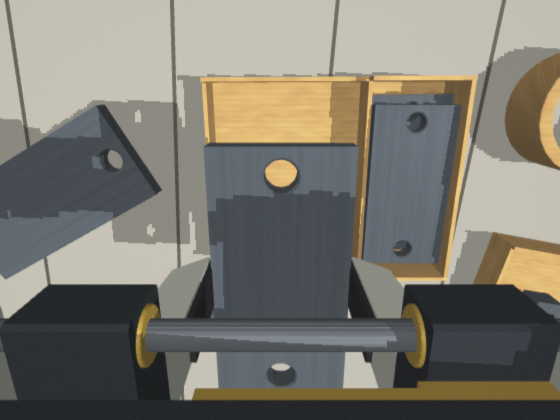

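View pics/t16.png

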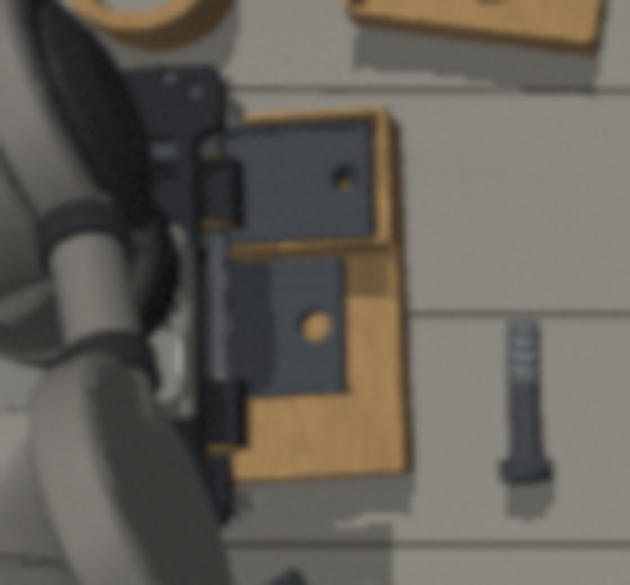

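Run:
```python
from h import *
st=env.sense()
p=capture("wrist");save(p,"w16c",(190,60,490,290),2.6);print(st["ee_pos"])
```

```text
[0.43741724 0.26274283 0.16046887]
```

View pics/w16c.png

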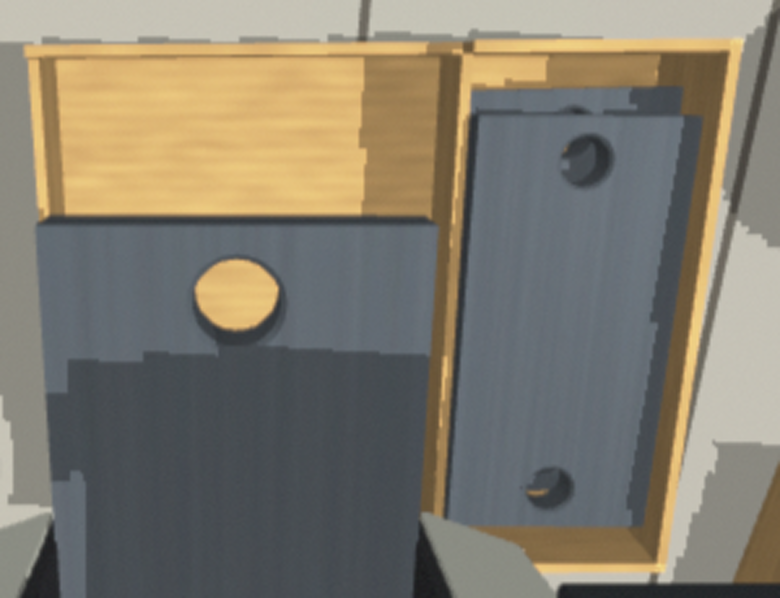

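Run:
```python
from fit import *
st=env.sense();p=capture("wrist");T=lambda u:(u[0]/2.6+190,u[1]/2.6+60)
for hz in(.030,.034):
  q,e=fit(p,[[-.062,.078,hz],[.131,.078,.048],[.131,-.078,.048]],[T((26,48)),T((742,40)),T((660,573))],[.438,.277,.05],st);print(st["ee_pos"],q,np.degrees(q[2]),e.round(1))
a=px2w(p,T((64,205)),.003,st);b=px2w(p,T((433,205)),.003,st);print("floor front/div",a,b,(a+b)/2, b-a)
# divider top edge direction for yaw; 
c=px2w(p,T((467,60)),.034,st);d=px2w(p,T((444,500)),.034,st);print("divider top",c,d,np.degrees(np.arctan2(-(c-d)[0],(c-d)[1])))
print("front rim",px2w(p,T((26,48)),.032,st))
```

```text
[0.43759339 0.26276292 0.16070054] [0.43820171 0.27798864 0.05992789] 3.4336151199506726 [-1.2 -0.7  0.2  0.9  1.1 -0. ]
[0.43759339 0.26276292 0.16070054] [0.43849216 0.27795115 0.05941806] 3.404404263429858 [-1.9 -0.8  0.7  1.1  1.4  0.1]
floor front/div [0.37873359 0.30502458 0.003     ] [0.49749101 0.31190131 0.003     ] [0.4381123  0.30846294 0.003     ] [0.11875742 0.00687673 0.        ]
divider top [0.49574392 0.35556277 0.034     ] [0.50591946 0.22255293 0.034     ] 4.374728349902175
front rim [0.3729449  0.35170183 0.032     ]
```

```bash
python3 go.py .4383 .2775 .16 3.5; python3 -m inch '[{"tx":0.0145,"ty":0.002,"tz":0.02,"ax":-0.1,"ay":0.1,"az":-0.1,"jaw":0.45},{"tx":0.0145,"ty":0.002,"tz":0.05,"ax":-0.1,"ay":0.1,"az":-0.1,"jaw":0.45},{"tx":0.0145,"ty":0.002,"tz":0.08,"ax":-0.1,"ay":0.1,"az":-0.1,"jaw":0.45},{"tx":0.0145,"ty":0.002,"tz":0.09,"ax":-0.1,"ay":0.1,"az":-0.1,"jaw":0.45},{"tx":0.0145,"ty":0.002,"tz":0.09,"ax":-0.1,"ay":0.1,"az":-0.1,"jaw":0.45},{"tx":0.0145,"ty":0.002,"tz":0.09,"ax":-0.1,"ay":0.1,"az":-0.1,"jaw":0.45}]' 50
python3 go.py .4383 .2775 .02 3.5
python3 - <<'E'
from h import *
st=env.sense()
p=capture("wrist");save(p,"w17")
p=capture("scene");save(p,"s17",(300,120,440,240),5)
E
```

```text
t 26.35 pos [0.4377 0.2628 0.1609] jaw 0.666 F [-0.1  0.6 -6.4] j [0.39 0.38 1.66 0.   1.1  0.33] ang 3.3
"tx":0.0146,"ty":0.0014,"tz":0.0009,"ax":-0.1,"ay":0.0,"az":-0.2 rows~0
t: 26.95
ee_pos: [0.4396, 0.2775, 0.072]
orientation: [[-0.059, 0.998, 0.001], [0.998, 0.059, 0.002], [0.002, 0.001, -1.0]]
wrist_force: [0.8, -0.3, -5.3]
grip_width: 0.668
t 26.95 pos [0.4396 0.2775 0.072 ] jaw 0.668 F [ 0.8 -0.3 -5.3] j [0.41 0.51 1.74 0.   0.89 0.35] ang 3.4
"tx":-0.0001,"ty":-0.0014,"tz":0.0520,"ax":0.1,"ay":-0.1,"az":-0.1 rows~1
```

View pics/w17.png

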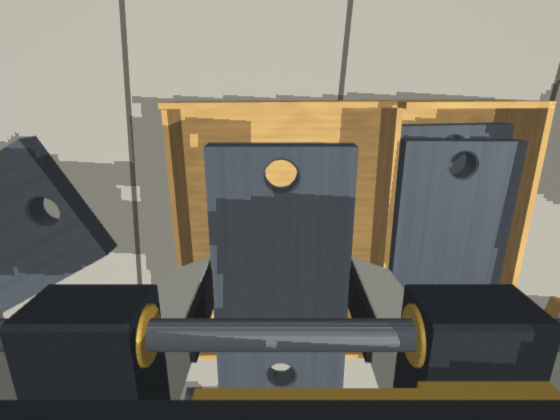

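View pics/s17.png

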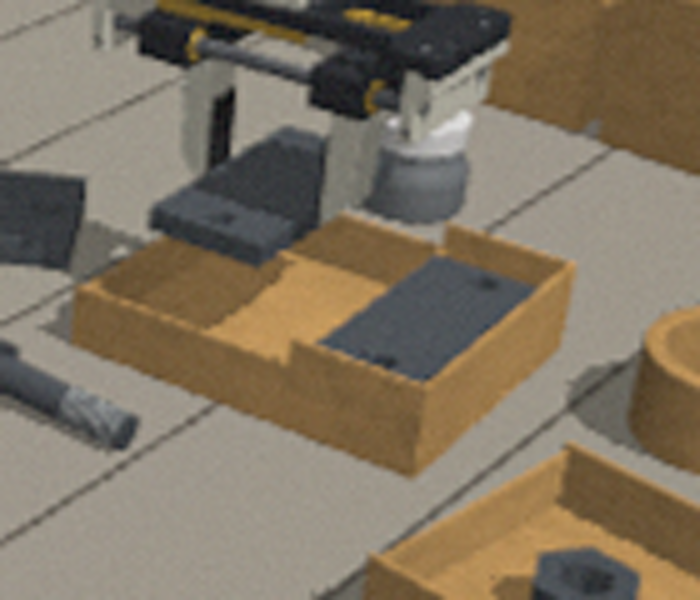

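```bash
python3 -m inch '[{"tx":0.0,"ty":-0.0007,"tz":0.015,"ax":0.0,"ay":0.0,"az":0.0,"jaw":0.45},{"tx":0.0,"ty":-0.0007,"tz":0.03,"ax":0.0,"ay":0.0,"az":0.0,"jaw":0.45},{"tx":0.0,"ty":-0.0007,"tz":0.042,"ax":0.0,"ay":0.0,"az":0.0,"jaw":0.45},{"tx":0.0,"ty":-0.0007,"tz":0.052,"ax":0.0,"ay":0.0,"az":0.0,"jaw":0.45},{"tx":0.0,"ty":-0.0007,"tz":0.056,"ax":0.0,"ay":0.0,"az":0.0,"jaw":0.45},{"tx":0.0,"ty":-0.0007,"tz":0.056,"ax":0.0,"ay":0.0,"az":0.0,"jaw":0.45}]' 50
python3 go.py .439 .2775 .008 3.5
python3 - <<'E'
from h import *
p=capture("wrist");save(p,"w18")
E
```

```text
t: 27.65
ee_pos: [0.4392, 0.2778, 0.0162]
orientation: [[-0.059, 0.998, 0.002], [0.998, 0.059, 0.002], [0.002, 0.002, -1.0]]
wrist_force: [0.2, -0.5, -6.3]
grip_width: 0.668
t 27.65 pos [0.4392 0.2778 0.0162] jaw 0.668 F [ 0.2 -0.5 -6.3] j [0.42 0.6  1.78 0.   0.76 0.36] ang 3.4
"tx":-0.0003,"ty":-0.0002,"tz":0.0082,"ax":0.1,"ay":-0.1,"az":-0.1 rows~0
```

View pics/w18.png

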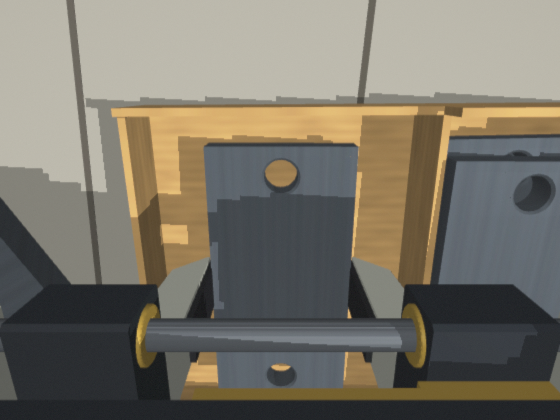

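```bash
python3 -m inch '[{"tx":0.0,"ty":0.0,"tz":0.004,"ax":0.1,"ay":-0.1,"az":0.0,"jaw":0.45},{"tx":0.0,"ty":0.0,"tz":0.007,"ax":0.1,"ay":-0.1,"az":0.0,"jaw":0.45},{"tx":0.0,"ty":0.0,"tz":0.0085,"ax":0.1,"ay":-0.1,"az":0.0,"jaw":0.45},{"tx":0.0,"ty":0.0,"tz":0.0085,"ax":0.1,"ay":-0.1,"az":0.0,"jaw":0.45}]' 50
python3 -m inch '[{"tx":0.0,"ty":0.0,"tz":0.001,"ax":0.0,"ay":0.0,"az":0.0,"jaw":0.45},{"tx":0.0,"ty":0.0,"tz":0.001,"ax":0.0,"ay":0.0,"az":0.0,"jaw":0.45}]' 50
```

```text
t: 28.1
ee_pos: [0.4394, 0.2779, 0.0079]
orientation: [[-0.059, 0.998, 0.001], [0.998, 0.059, 0.001], [0.0, 0.001, -1.0]]
wrist_force: [0.3, -0.2, -6.8]
grip_width: 0.668
t: 28.3
ee_pos: [0.4393, 0.2779, 0.0068]
orientation: [[-0.059, 0.998, 0.0], [0.998, 0.059, 0.0], [0.0, 0.0, -1.0]]
wrist_force: [0.0, -0.3, -6.5]
grip_width: 0.67
```

```bash
python3 -m inch '[{"tx":0.0,"ty":0.0,"tz":0.001,"ax":0.0,"ay":0.0,"az":0.0,"jaw":0.45},{"tx":0.0,"ty":0.0,"tz":0.001,"ax":0.0,"ay":0.0,"az":0.0,"jaw":0.45}]' 50; python3 -m inch '[{"tx":0.0,"ty":0.0,"tz":0.0005,"ax":0.0,"ay":0.0,"az":0.0,"jaw":0.45},{"tx":0.0,"ty":0.0,"tz":0.0005,"ax":0.0,"ay":0.0,"az":0.0,"jaw":0.45}]' 50
```

```text
t: 28.5
ee_pos: [0.4394, 0.2779, 0.0067]
orientation: [[-0.059, 0.998, 0.001], [0.998, 0.059, 0.001], [0.001, 0.001, -1.0]]
wrist_force: [-2.2, -1.0, 3.9]
grip_width: 0.668
t: 28.7
ee_pos: [0.4394, 0.2779, 0.0066]
orientation: [[-0.059, 0.998, 0.001], [0.998, 0.059, 0.001], [0.001, 0.001, -1.0]]
wrist_force: [-2.0, -1.3, 5.7]
grip_width: 0.665
```

Floor contact. Open only a little, since the bay is tight, then rise and move aside.

```bash
python3 -m inch '[{"tx":0.0,"ty":0.0,"tz":0.0,"ax":0.0,"ay":0.0,"az":0.0,"jaw":0.28},{"tx":0.0,"ty":0.0,"tz":0.0,"ax":0.0,"ay":0.0,"az":0.0,"jaw":0.26},{"tx":0.0,"ty":0.0,"tz":0.0,"ax":0.0,"ay":0.0,"az":0.0,"jaw":0.26},{"tx":0.0,"ty":0.0,"tz":-0.01,"ax":0.0,"ay":0.0,"az":0.0,"jaw":0.26},{"tx":0.0,"ty":0.0,"tz":-0.03,"ax":0.0,"ay":0.0,"az":0.0,"jaw":0.26},{"tx":0.0,"ty":0.0,"tz":-0.07,"ax":0.0,"ay":0.0,"az":0.0,"jaw":0.26},{"tx":0.0,"ty":0.0,"tz":-0.12,"ax":0.0,"ay":0.0,"az":0.0,"jaw":0.26},{"tx":0.0,"ty":0.0,"tz":-0.17,"ax":0.0,"ay":0.0,"az":0.0,"jaw":0.26}]' 50;  python3 go.py .42 .02 .24 3.5
```

```text
t: 29.5
ee_pos: [0.4389, 0.2776, 0.179]
orientation: [[-0.059, 0.998, 0.001], [0.998, 0.059, 0.001], [0.001, 0.001, -1.0]]
wrist_force: [0.9, 1.1, 0.2]
grip_width: 0.742
t 29.50 pos [0.4389 0.2776 0.179 ] jaw 0.742 F [0.9 1.1 0.2] j [0.42 0.37 1.61 0.   1.15 0.36] ang 3.4
"tx":-0.2560,"ty":-0.0340,"tz":-0.0612,"ax":0.1,"ay":-0.0,"az":-0.1 rows~5
```

```bash
python3 -m inch '[{"tx":-0.256,"ty":-0.034,"tz":-0.06,"ax":0.0,"ay":0.0,"az":0.0,"jaw":0.26},{"tx":-0.256,"ty":-0.034,"tz":-0.06,"ax":0.0,"ay":0.0,"az":0.0,"jaw":0.26},{"tx":-0.256,"ty":-0.034,"tz":-0.06,"ax":0.0,"ay":0.0,"az":0.0,"jaw":0.26},{"tx":-0.256,"ty":-0.034,"tz":-0.06,"ax":0.0,"ay":0.0,"az":0.0,"jaw":0.26},{"tx":-0.256,"ty":-0.034,"tz":-0.06,"ax":0.0,"ay":0.0,"az":0.0,"jaw":0.26},{"tx":-0.256,"ty":-0.034,"tz":-0.06,"ax":0.0,"ay":0.0,"az":0.0,"jaw":0.26},{"tx":-0.256,"ty":-0.034,"tz":-0.06,"ax":0.0,"ay":0.0,"az":0.0,"jaw":0.26},{"tx":-0.256,"ty":-0.034,"tz":-0.06,"ax":0.0,"ay":0.0,"az":0.0,"jaw":0.26}]' 50
python3 - <<'E'
from h import *
p=capture("top");save(p,"t19",(110,40,440,260),2.4);save(p,"t19p",(110,140,210,250),5)
p=capture("scene");save(p,"s19",(90,130,510,420),1.8)
E
```

```text
t: 30.3
ee_pos: [0.42, 0.0203, 0.2391]
orientation: [[-0.058, 0.998, 0.002], [0.998, 0.058, 0.001], [0.001, 0.002, -1.0]]
wrist_force: [0.4, -0.5, -0.0]
grip_width: 0.74
```

View pics/t19.png

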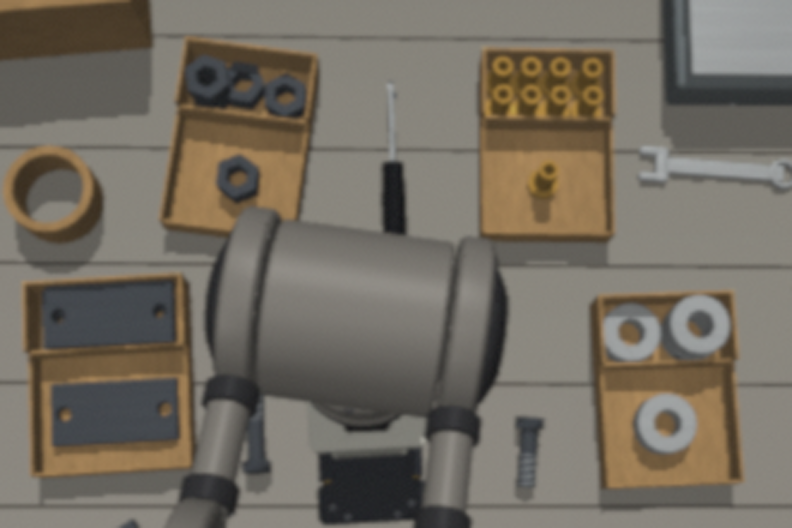

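View pics/t19p.png

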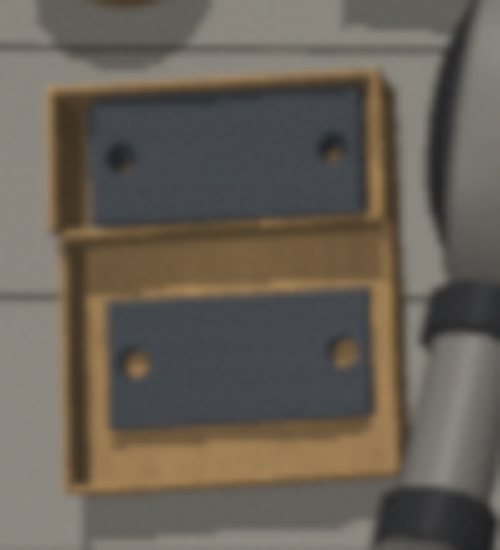

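View pics/s19.png

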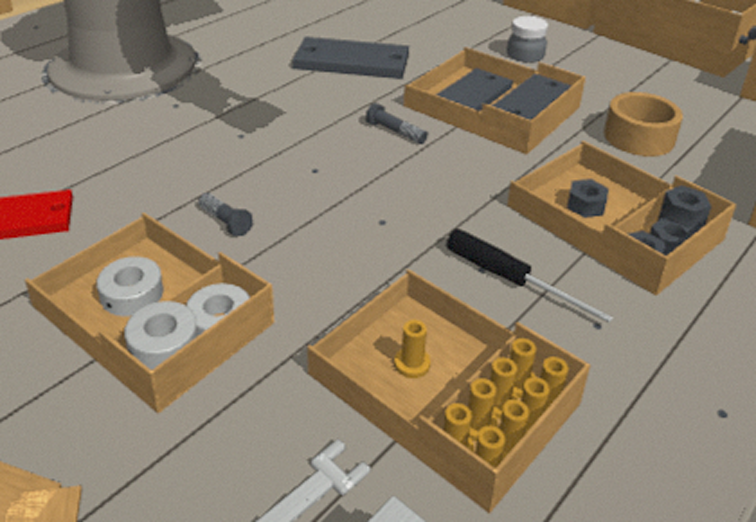

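Run:
```python
from fit import *
p=capture("top")
def rel(box,pt,n):
    d=np.array(pt[:2])-box[:2];c,s=np.cos(box[2]),np.sin(box[2]);print(n,((c*d[0]+s*d[1])*1e3).round(1),((-s*d[0]+c*d[1])*1e3).round(1))
T=lambda u:(u[0]/5+110,u[1]/5+140)
q,e=fit(p,boxloc(.078),[T(u) for u in [(66,494),(402,474),(47,88),(381,69)]],[.44,.28,.05]);print("box",q,np.degrees(q[2]),e.round(1))
# plate
r,e=fit(p,[[-.031,.0625,.015],[-.031,-.0625,.015],[.031,-.0625,.015],[.031,.0625,.015]],[T(u) for u in [(111,432),(374,413),(371,288),(107,303)]],[.44,.28,.05]);print("plate",r,np.degrees(r[2]),e.round(1));rel(q,r,"plate")
T=lambda u:(u[0]/4.8+340,u[1]/4.8+140)
q,e=fit(p,boxloc(.068),[T(u) for u in [(103,497),(382,486),(91,111),(364,102)]],[.42,-.27,.05]);print("cbox",q,e.round(1));rel(q,px2w(p,T((229,367)),.027),"collar")
T=lambda u:(u[0]/5+160,u[1]/5+40)
rel(np.array([.6778,.1591,np.radians(-6.9)]),px2w(p,T((246,370)),.025),"nut")
# scene check
s=capture("scene")
for l,b,z in(("bush",[.680,-.1577,-.01],.003),("nut",[.681,.1598,-.12],.003),("collar",[.4255,-.2753,.035],.003),("plate",[.4378,.2777,.059],.003)):
    print(l,[(np.round(d["position"]).tolist(),round(d["score"],2),((px2w(s,d["position"],z)[:2]-b[:2])*1e3).round(1).tolist()) for d in spotter.landmark_of(s,l)[:4]])
```

```text
box [0.43623763 0.27760644 0.06069733] 3.477700816938607 [ 0.2  0.5 -0.1  0.4  0.2 -0.5 -0.2 -0.4]
plate [0.43633766 0.27693089 0.06578296] 3.769086234053835 [ 0.1 -0.1  0.   0.3 -0.4 -0.2  0.3  0.1]
plate 0.1 -0.7
cbox [ 0.42260127 -0.27613458  0.03243516] [ 0.8  0.3 -0.5  0.7  0.1 -0.7 -0.3 -0.4]
collar 1.5 2.0
nut -0.4 -1.0
bush [([318.0, 337.0], 0.87, [7.6, -7.0])]
nut [([417.0, 244.0], 0.79, [5.0, 2.3])]
collar [([164.0, 290.0], 0.79, [-4.1, 7.0])]
plate [([287.0, 165.0], 0.84, [-184.7, -34.1]), ([97.0, 255.0], 0.66, [-195.7, -577.8])]
```

Run:
```python
from h import *
print(env.sense()["t"]); print(order.close_job())
```

```text
30.7
the job is handed in; nothing more can be done
None
```

I took the pile apart in order (bush, nut, collar, plate), put each part in the front bay of its own box, and handed the job in at t = 30.7 s with the gripper open and clear of everything.

**Resting state:** The last top and scene pictures show the bush standing on its flange, the nut and collar flat, and the plate flat on its floor.

**Offset from the bay middle, fitted in the top camera:**

| Part | Offset along box x, y |
|---|---|
| Plate | 0.1, -0.7 mm, square with the box within about 0.3° |
| Nut | -0.4, -1.0 mm |
| Collar | 1.5, 2.0 mm |
| Bush | about 4, 1 mm towards the stock (measured earlier, just after it was placed) |

**Checks that disagreed:**
- **Camera mismatch:** The top and wrist cameras differed by about 6 mm on where the bush and nut boxes lie in x, so I aimed between them. The bush offset is therefore uncertain by a few millimetres.
- **Coarse detector:** The network's points in the scene picture put the bush about 10 mm, the collar about 8 mm and the nut about 5 mm off. I took these as detector noise after looking at the pictures.
- **Plate missed:** In that final scene check the network did not find the placed plate and reported only the larger dark plate and the red one.

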